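Prop the matching box's cover in its service position

TASK

The hinged cover of the black matching box stands leaning back, wide open. Push its steel prop leg forward until it is fully home against the screw that stops it, with a light push only, so that the screw keeps its setting, and with the cover still leaning back; then bring the cover forward and lower it gently onto the leg's crossbar, and leave it propped there with the leg firm against its stop. Do not disturb the things lying around or on the box.

Things in the scene. Friction and masses are not known exactly. Their poses are not given: they have to be found in the camera images.
- tuner: Black sheet-metal radio matching box fixed to the bench, 310 (x) x 260 (y) x 90 mm high; origin under its centre on the bench, z up; turned only about z. At -x an open well with vane capacitors and a coil; at +x (x 61 to 155 mm) a closed bay with a flat deck at z = 90 mm that carries the prop leg.
- cover_hinge (a point): Point on the cover's hinge axis, at (-45, 75, 96) mm in the box's frame, its axes those of the box. The hinge axis runs along the box's x. The cover turns freely with little friction; shut, it would reach from here to the box's -y side.
- cover: The cover, black sheet 210 mm wide (box x -150 to 60 mm), reaching 175 mm from its hinge, 4 mm thick (the hinge axis in its mid-plane), 0.6 to 1.1 kg. It starts leaning back on its own rest, 30 degrees past upright toward the box's +y. Origin on the hinge axis; the cover lies along its own -y, its own x is the box's x. Tipped forward (box -y) past upright it falls shut unless held or propped.
- cover_handle (a point): Middle of the steel handle bar on the cover's free edge: a round bar 12 mm in diameter and 120 mm long, parallel to the hinge, 207 mm from the hinge axis; between bar and sheet edge is an open gap of 26 mm, with posts 57 mm either side of the middle.
- prop_pivot (a point): The prop leg's pivot, between two steel cheeks on the deck at (110, -2.4, 112) mm in the box's frame; the pivot axis runs along the box's x; its axes are those of the box.
- stop_bracket: Steel plate 34 mm wide, 70 mm high, standing on the deck 34 mm in front (-y) of the leg's pivot; origin at its foot. Through it runs the adjusting screw, 8 mm thick, 52 mm above the deck, whose tip stops the leg. The screw is set differently each time: the leg may stop anywhere from 2 to 26 degrees past upright. Its setting shifts if the leg is pushed with more than 14 N.
- prop: Folding prop leg, a steel flat bar 20 mm wide (along x), 8 mm thick. Origin on the pivot, leg along its own +y. It starts leaning back to the box's +y, 50 to 66 degrees up from flat, stays where it is left (friction pivot, 1 to 2 N at its end to swing) and swings up and over toward -y until it meets the tip of the adjusting screw, its rigid stop.
- prop_end (a point): Centre of the round crossbar on the leg's end, in the leg's plane, 105 mm from the pivot. The crossbar is 14 mm in diameter, parallel to the hinge; from this point it reaches 25 mm to the box's +x and 85 mm to -x, where its rubber sleeve comes under the edge of the cover. Beside the cover its back (+y side) is free to be pushed.
- spray_can: Spray can, 66 mm in diameter, 200 mm high, on the bench; origin under its centre. Leave it alone.
- can_cap: White cap, 54 mm in diameter, 30 mm high. Leave it alone.
- blank_flange: Steel blank flange, a disc 75 mm in diameter, 12 mm thick. Leave it alone.
- wing_clamp: Aluminium ring clamp with a wing nut, 95 mm long, 16 mm high. Leave it alone.
- gauge_tube: Steel gauge tube with a blue cap, lying, 36 mm in diameter, 140 mm long. Leave it alone.
- screwdriver: Screwdriver, 190 mm long, lying beyond the box. Leave it alone.
- adaptor: Brass adaptor, 22 mm in diameter, 32 mm high, standing on the deck near its -y end. Leave it alone.
- thumbscrew: Steel thumbscrew, 16 mm in diameter, 19 mm high, standing on its head on the deck. Leave it alone.

How it is judged:
On the way, in this order (a step that is already met when the one before it is completed fails the run):
1. the prop leg is fully home against its stop while the cover still leans back (contact force between prop and stop_bracket above 0.5 N and y of cover_handle in the frame of tuner above 0.15 m), for 0.2 s.
2. the cover rests on the leg and the leg on its stop (contact force between prop and stop_bracket above 0.5 N and contact force between cover and prop above 0.5 N and linear speed of cover below 0.02 m/s and angular speed of cover below 0.05 rad/s), for 0.2 s.
At the end, for the whole second after the job is handed in: The cover lies on the prop leg and the leg lies against its stop (each contact carries more than 0.5 N), the cover is at rest and let go (all of step 2); the robot touches nothing.
It fails at once if the robot pushes on the prop leg with more than 14 N (contact force between any of the fingers, the arm and prop above 14 N).
It fails at once if the cover drops or is pressed onto the leg with more than 25 N (contact force between cover and prop above 25 N).
It fails at once if a bystander is moved by more than 30 mm (distance of any of spray_can, can_cap, blank_flange, wing_clamp, gauge_tube, screwdriver, adaptor, thumbscrew from where it was at the start of the episode above 0.03 m).
It also fails if it takes over 70 s, if anything falls off the work surface, if the arm or the gripper's body presses on something with over 40 N, if the wrist force passes 120 N, or if a joint passes its speed limit or range.

ROBOT

A 6-joint arm with a two-finger parallel gripper is mounted at the origin on the work surface. World frame = base frame: x ahead of the robot, y to its left, z up, the work surface at z = 0. Lengths are in m, angles in rad, forces in N, time in s.
With the tool pointing down it reaches from about 0.25 to 0.725 m from the base axis. Payload 4 kg.
Tool frame: the origin (TCP) lies at the very end of the fingers, on their centre line; the grasp point (between the pads) lies 19 mm behind it; x points along the fingers, z is the direction in which the jaws open and shut, and the axes are right-handed (so a half turn about x gives the same grasp; the last joint's range is limited). The gripper opens to 85 mm and grips with 20 to 120 N. Pads are 22 mm wide; open, the fingers measure 114 mm over their backs; the gripper's body (76 mm by 85 mm) begins 54 mm behind the grasp point. The pads swing forward as they close: fully open they stand 13 mm farther back than shut.
Start: joints at [1.159, 0.241, 0.005, 1.335, 0, 1.571], TCP at [0.2, 0.458, 0.231] pointing down, gripper open.
Joint ranges: [-2.72, 2.72], [-1.05, 1.87], [-1.09, 1.28], [-1.99, 2.15], [-1.42, 1.44], [-3.14, 3.14]. Speed limits (rad/s): [2.79, 2.79, 3.14, 3.14, 3.14, 3.14].

INTERFACE

Orientations are given as a unit quaternion [x, y, z, w].
In Python, from workcell import bot gives the robot as it stands.
- The arm moves only by the tool step_arm, never from a script. Its argument "series" is a list of rows, each an object of numbers: "x", "y", "z": the shift along the world's x, y, z in cm; "twist": the turn about the world's z in degrees; "jaw": the finger opening in cm, from 0 to 8.54. In form: [{"x": .., "y": .., "z": .., "twist": .., "jaw": ..}, ...]. A call has 1 to 10 rows; each row is the pose to reach, as a shift and turn from the pose measured when the call began; what a row does not reach only later rows make up. A row lasts 1/12 s, in which the tool goes at most 41.7 mm and 7.16 degrees, less where a joint would pass 70% of its speed; a pose out of reach is approached as far as the arm can. A call with a gripper value outside its range is refused whole. The fingers move at their own pace and stop on an object; the grip force is fixed at half the most. Time passes only in rows, so rows that repeat a pose let the fingers close. It gives the time, the measured TCP pose, the force and the opening at its end, in the units of the state.
- bot.get_obs(): the state, without advancing time (a new reading comes with each control period).
- bot.camera(name): name is "scene" or "top" or "wrist"; returns (picture, depth): 420x560x3 uint8, red, green, blue; 420x560 float32, m along the optical axis (not along the pixel's ray), 0 where there is no reading.
- bot.camera_info(name): a dict with "camera_matrix" (3x3 intrinsics, pixels), "D" ([k1, k2, p1, p2, k3] as OpenCV has them; the pictures are not rectified), "R" (3x3) and "t" (3): a world point X has camera coordinates R X + t; the wrist camera has in their place "mount" (4x4, takes a point from camera to tool coordinates, whose origin is the TCP and whose axes are the tool frame's). Camera axes: x right, y down, z forward; pixel columns grow to the right and rows downward; lengths in m; the calibration is good to about 2 mm. A picture is of the moment at which its call begins: read the wrist's pose just before it. camera_info takes no time and is no camera call.
- bot.job_done(): hands the job in, once; it reports no verdict.
The state is a dict: "clock": time; "joint_pos": joint angles; "joint_vel": joint speeds; "tau": joint torques, N m; "eef_pos": TCP position; "tool_rot": TCP orientation; "ft_force": force on the tool from outside, world axes, zero at the start; "ft_torque": the same for the moment, N m; "grip_width": finger opening in m.
Only numpy, scipy, OpenCV 4.12 (cv2) and the standard library are available. Lean on these libraries where they do the work, as an engineer would, in place of code of your own. Each camera call takes 0.05 s, during which the arm holds its last target.

## Working session

There is one attempt and no reset: what is moved stays moved. The work goes in short steps, Python scripts to look and compute and a tool call to move; the robot and the scene stay as the last step left them, time stands still between calls to the robot, and variables do not carry over. Pictures are saved under pics/ and viewed, and the job is handed in when it is done.

Besides the shell and the picture viewer there is one more tool, called after "Call:" in YAML: its name, and indented under it one key for each argument. step_arm: Moves the arm, as the interface text tells. Its arguments: {"type":"object","properties":{"series":{"type":"array","items":{"type":"object","properties":{"x":{"type":"number"},"y":{"type":"number"},"z":{"type":"number"},"twist":{"type":"number"},"jaw":{"type":"number"}}}}},"required":["series"]}

```bash
ls; mkdir -p pics
cat > look.py <<'E'
import sys,cv2,numpy as np
from workcell import bot
def snap(name,tag):
    o=bot.get_obs()
    im,d=bot.camera(name)
    cv2.imwrite(f'pics/{tag}.png',cv2.cvtColor(im,cv2.COLOR_RGB2BGR))
    np.savez(f'pics/{tag}.npz',im=im,d=d,pos=o['eef_pos'],rot=o['tool_rot'])
    return im,d
E
python3 - <<'E'
from look import *
print(bot.get_obs())
for n in ['scene','top','wrist']:
    snap(n,n+'0'); print(n,bot.camera_info(n))
E
```

```text
pics
{'clock': 0.0, 'joint_pos': array([1.15897234e+00, 2.41427059e-01, 3.74061090e-03, 1.33520613e+00,
       3.97747656e-05, 1.57078818e+00]), 'joint_vel': array([ 0.0013531 , -0.00041439,  0.00101534, -0.00108956,  0.00024015,
        0.00147654]), 'tau': array([-1.10687397e-03, -3.72319150e+01,  2.52406508e+01,  1.70994300e-02,
        1.55813755e-04, -5.75612859e-06]), 'eef_pos': array([0.19987868, 0.45762632, 0.23041218]), 'tool_rot': array([-0.38760373,  0.5922934 ,  0.38681559,  0.59103771]), 'ft_force': array([ 0.17698006, -0.37762083, -0.21535924]), 'ft_torque': array([-0.06383437, -0.029679  ,  0.00349316]), 'grip_width': 0.08531949589554172}
scene {'camera_matrix': array([[527.2524223 ,   0.        , 278.14829504],
       [  0.        , 527.2524223 , 216.62785454],
       [  0.        ,   0.        ,   1.        ]]), 'D': array([-0.01171744,  0.        ,  0.        ,  0.        ,  0.        ]), 'R': array([[ 0.13496308,  0.99083385, -0.00576648],
       [ 0.76659004, -0.10810225, -0.63297204],
       [-0.62779349,  0.08100733, -0.77415318]]), 't': array([-0.06058381, -0.4
[... 428 characters left out ...]
, -7.39532175e-04, -9.92455129e-01]]), 't': array([-0.02507316,  0.60250175,  1.23886377])}
wrist {'camera_matrix': array([[346.77548221,   0.        , 274.18142116],
       [  0.        , 346.77548221, 209.2628468 ],
       [  0.        ,   0.        ,   1.        ]]), 'D': array([-0.02084743,  0.        ,  0.        ,  0.        ,  0.        ]), 'mount': array([[ 3.40672519e-04, -2.92554516e-01,  9.56248785e-01,
        -1.41998531e-01],
       [-1.35879756e-03, -9.56248093e-01, -2.92553820e-01,
         7.51304939e-02],
       [ 9.99999019e-01, -1.19968347e-03, -7.23289810e-04,
         1.44301495e-04],
       [ 0.00000000e+00,  0.00000000e+00,  0.00000000e+00,
         1.00000000e+00]])}
```

View pics/scene0.png

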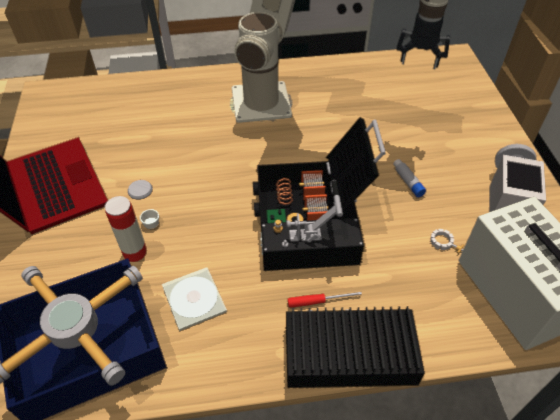

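View pics/top0.png

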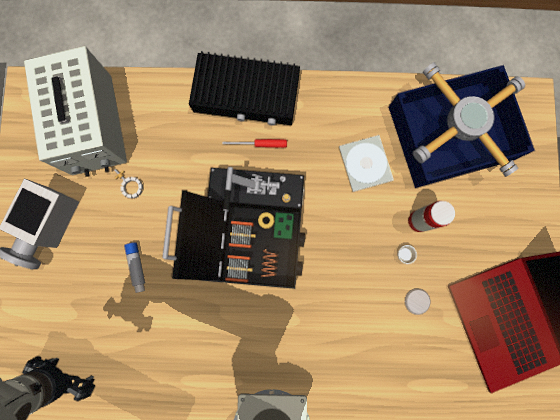

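View pics/wrist0.png

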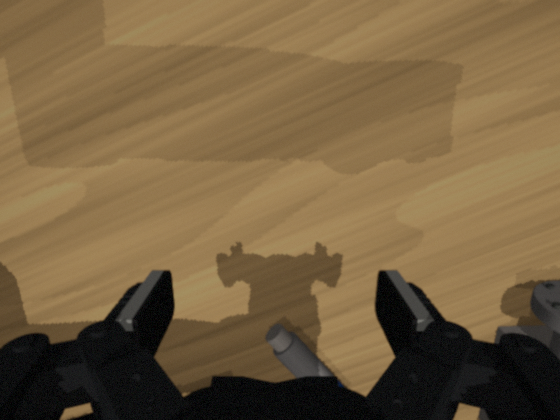

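```bash
cat > geo.py <<'E'
import numpy as np,cv2
from workcell import bot
def cloud(tag,cam):
    f=np.load(f'pics/{tag}.npz'); d=f['d']; ci=bot.camera_info(cam)
    v,u=np.mgrid[0:420,0:560]
    p=cv2.undistortPoints(np.stack([u,v],-1).reshape(-1,1,2).astype(np.float32),ci['camera_matrix'],ci['D']).reshape(420,560,2)
    X=np.dstack([p*d[...,None],d[...,None]])
    if cam=='wrist':
        from scipy.spatial.transform import Rotation as Ro
        M=ci['mount']; T=X@M[:3,:3].T+M[:3,3]
        W=T@Ro.from_quat(f['rot']).as_matrix().T+f['pos']
    else: W=(X-ci['t'])@ci['R']
    return f['im'],d,W
def rays(cam,uv):
    ci=bot.camera_info(cam)
    p=cv2.undistortPoints(np.array(uv,np.float32).reshape(-1,1,2),ci['camera_matrix'],ci['D']).reshape(-1,2)
    r=np.c_[p,np.ones(len(p))]@ci['R']; c=-ci['R'].T@ci['t']
    return c,r
def onplane(cam,uv,z):
    c,r=rays(cam,uv); return c+r*((z-c[2])/r[:,2])[:,None]
def proj(cam,X):
    ci=bot.camera_info(cam)
    return cv2.projectPoints(np.array(X,float).reshape(-1,3),cv2.Rodrigues(ci['R'])[0],ci['t'],ci['camera_matrix'],ci['D'])[0].reshape(-1,2)
E
python3 - <<'E'
from geo import *
from scipy.spatial.transform import Rotation as Ro
f=np.load('pics/top0.npz'); print(Ro.from_quat(f['rot']).as_matrix().round(3))
im,d,W=cloud('top0','top')
z=W[...,2]
box=(z>0.085)&(z<0.096)
sub=np.zeros_like(box); sub[150:300,160:320]=1
m=(box&sub)
print(m.sum(), W[m].min(0),W[m].max(0))
P=W[m][:,:2].astype(np.float32); r=cv2.minAreaRect(P*1000); print(r)
for t,a in [('top0',(150,300,160,320)),('scene0',(110,280,240,400))]:
    i=cv2.imread(f'pics/{t}.png')[a[0]:a[1],a[2]:a[3]]
    cv2.imwrite(f'pics/{t}_c.png',cv2.resize(i,None,fx=4 if t=='top0' else 3.5,fy=4 if t=='top0' else 3.5,interpolation=cv2.INTER_CUBIC))
vis=np.zeros((420,560),np.uint8); vis[m]=255
cv2.imwrite('pics/mask.png',cv2.resize(vis[150:300,160:320],None,fx=4,fy=4))
E
```

```text
[[-0.001 -0.916  0.4  ]
 [-0.002  0.4    0.916]
 [-1.     0.    -0.002]]
2721 [ 0.39594739 -0.07344759  0.08502452] [0.71841784 0.19401538 0.09599117]
((558.8605346679688, 64.26850891113281), (259.8908996582031, 310.880615234375), 86.44804382324219)
```

View pics/top0_c.png

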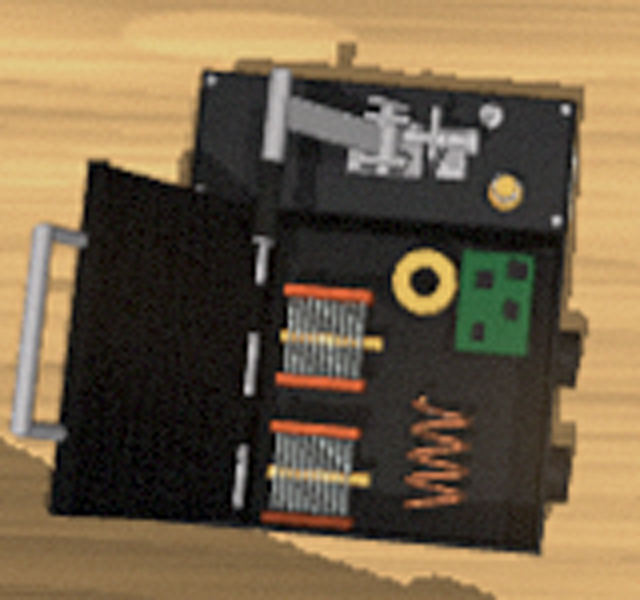

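View pics/scene0_c.png

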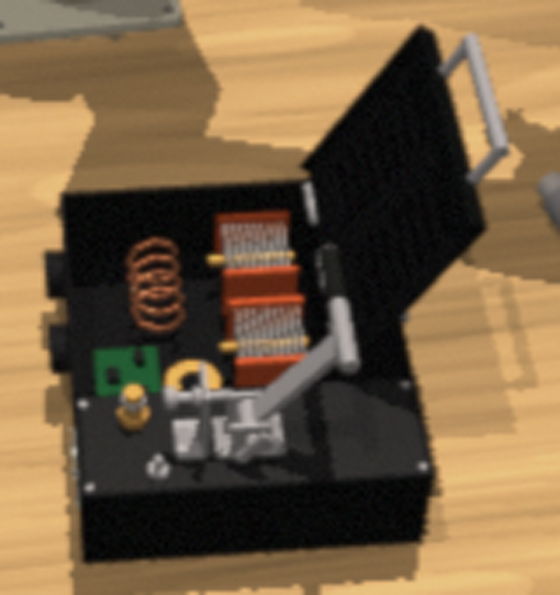

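View pics/mask.png

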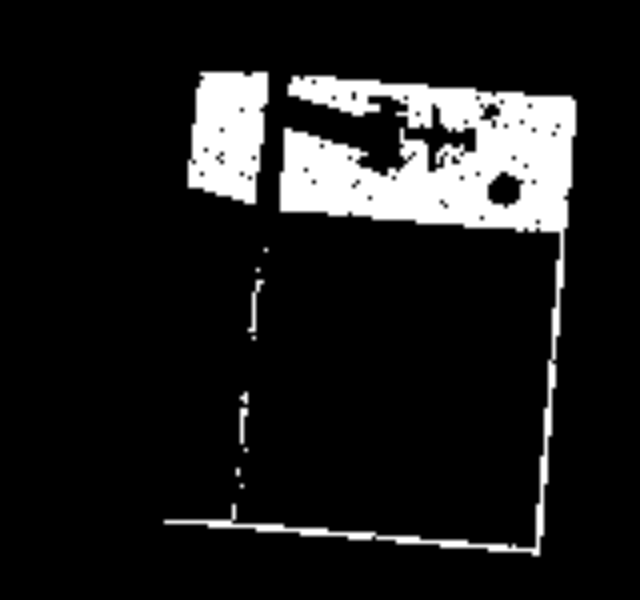

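```bash
cat >> geo.py <<'E'
B0=np.array([0.5589,0.0643,0]); YAW=np.deg2rad(-3.55)
RB=np.array([[np.cos(YAW),-np.sin(YAW),0],[np.sin(YAW),np.cos(YAW),0],[0,0,1]])
def b2w(p): return np.atleast_2d(np.array(p,float))/1000@RB.T+B0
def w2b(p): return (np.asarray(p)-B0)@RB*1000
E
python3 - <<'E'
from geo import *
c30,s30=np.cos(np.pi/6),np.sin(np.pi/6)
h=[[x,75+207*s30,96+207*c30] for x in (-105,-45,15)]
pts=[[-155,-130,90],[155,-130,90],[155,130,90],[61,-130,90],[110,-2.4,112],[110,-36.4,160]]+h
for cam in ('top','scene'):
    i=cv2.imread(f'pics/{cam}0.png'); p=proj(cam,b2w(pts))
    a=(150,300,160,320) if cam=='top' else (110,280,240,400)
    k=4; j=cv2.resize(i[a[0]:a[1],a[2]:a[3]],None,fx=k,fy=k,interpolation=cv2.INTER_CUBIC)
    for q in p: cv2.circle(j,(int((q[0]-a[2]+.5)*k),int((q[1]-a[0]+.5)*k)),3,(0,0,255),-1)
    cv2.imwrite(f'pics/{cam}_o.png',j)
print(b2w(h))
# prop / crossbar cloud in box frame
for cam in ('top','scene'):
    im,d,W=cloud(cam+'0',cam); Bp=w2b(W)
    m=(d>0)&(Bp[...,0]>20)&(Bp[...,0]<140)&(Bp[...,1]>-60)&(Bp[...,1]<110)&(Bp[...,2]>165)&(Bp[...,2]<230)
    Q=Bp[m]; print(cam,m.sum(),Q.min(0).round(1),Q.max(0).round(1))
    g=im.astype(int); br=(g.min(-1)>120)
    Q=Bp[m&(Bp[...,0]<85)];print('crossbar med',np.median(Q,0).round(1), Q.std(0).round(1))
    Q=Bp[m&(Bp[...,0]>120)];print('crossbar+x',len(Q),np.median(Q,0).round(1))
    m=(d>0)&(Bp[...,0]>-110)&(Bp[...,0]<20)&(Bp[...,1]>160)&(Bp[...,1]<195)&(Bp[...,2]>265)&(Bp[...,2]<290)&br
    Q=Bp[m]; print('handle',m.sum(),np.median(Q,0).round(1),Q.min(0).round(1),Q.max(0).round(1)); 
    if len(Q)>5: print('slope',np.polyfit(Q[:,0],Q[:,1],1))
E
```

```text
[[0.46515412 0.24895904 0.27526726]
 [0.52503899 0.24524386 0.27526726]
 [0.58492386 0.24152869 0.27526726]]
top 331 [ 24.5  29.8 165. ] [134.1  68.4 208.4]
crossbar med [ 53.7  60.2 201.9] [17.8  4.2  2.9]
crossbar+x 32 [127.6  59.6 201.1]
handle 230 [-48.7 177.  280.2] [-105.9  167.5  266.8] [ 13.6 183.2 284.2]
slope [5.01202010e-03 1.77399292e+02]
scene 303 [ 23.   31.  165.2] [135.6  68.9 206.9]
crossbar med [ 56.6  60.  202.2] [17.7  4.1  2.7]
crossbar+x 42 [129.4  60.3 199.9]
handle 141 [-43.6 178.1 281.2] [-108.1  173.3  275.8] [ 12.5 185.3 286.2]
slope [-6.18711586e-03  1.78113631e+02]
```

View pics/top_o.png

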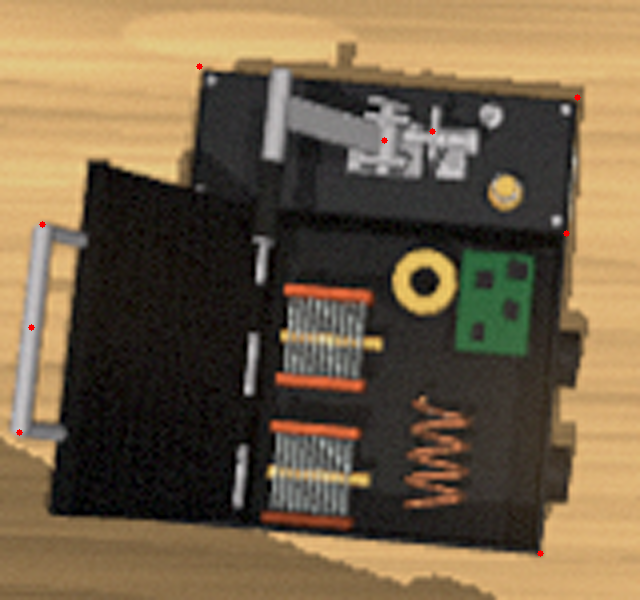

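View pics/scene_o.png

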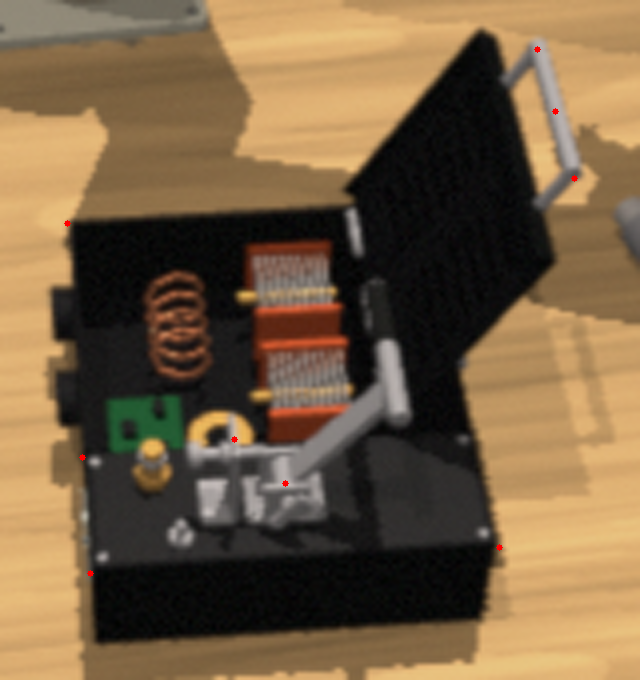

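Call:
step_arm:
  series:
    - {"z":4,"jaw":0}
    - {"z":8,"jaw":0,"twist":7}
    - {"z":12,"jaw":0,"twist":14}
    - {"z":12,"x":4,"y":-3,"jaw":0,"twist":20}
    - {"z":12,"x":7,"y":-5,"jaw":0,"twist":20}
    - {"z":12,"x":10,"y":-7,"jaw":0,"twist":20}
    - {"z":12,"x":13,"y":-9,"jaw":0,"twist":20}
    - {"z":12,"x":16,"y":-11,"jaw":0,"twist":20}
    - {"z":12,"x":19,"y":-13,"jaw":0,"twist":20}
    - {"z":12,"x":22,"y":-15,"jaw":0,"twist":20}

```text
$.series[0]: bad value
```

Run:
```python
from geo import *
o=bot.get_obs(); print(o['clock'],o['eef_pos'],o['tool_rot'],o['ft_force'],o['grip_width'])
t=b2w([80,92,230])[0]; print(t,(t-o['eef_pos'])*100)
```

```text
0.15 [0.19993909 0.45776049 0.23063228] [-0.38752121  0.59213692  0.38690548  0.59118976] [0.08366596 0.19384757 0.6018782 ] 0.08530834621631608
[0.64444309 0.1511699  0.23      ] [ 44.45040006 -30.65905888  -0.06322763]
```

Call:
step_arm:
  series:
    - {"x":0,"y":0,"z":4,"twist":0,"jaw":0}
    - {"x":0,"y":0,"z":8,"twist":7,"jaw":0}
    - {"x":0,"y":0,"z":12,"twist":14,"jaw":0}
    - {"x":4,"y":-3,"z":12,"twist":20,"jaw":0}
    - {"x":7,"y":-5,"z":12,"twist":20,"jaw":0}
    - {"x":10,"y":-7,"z":12,"twist":20,"jaw":0}
    - {"x":13,"y":-9,"z":12,"twist":20,"jaw":0}
    - {"x":16,"y":-11,"z":12,"twist":20,"jaw":0}
    - {"x":19,"y":-13,"z":12,"twist":20,"jaw":0}
    - {"x":22,"y":-15,"z":12,"twist":20,"jaw":0}

```text
clock: 0.98
eef_pos: [0.4211, 0.3064, 0.3504]
tool_rot: [-0.484, 0.516, 0.484, 0.515]
ft_force: [0.2, 0.9, 0.1]
grip_width: -0.0003
```

```bash
cat > st.py <<'E'
from geo import *
import sys
o=bot.get_obs(); e=o['eef_pos']
from scipy.spatial.transform import Rotation as Ro
z=Ro.from_quat(o['tool_rot']).as_matrix()[:,2]
print('t %.2f'%o['clock'],'tcp',e.round(4),'box',w2b(e).round(1),'jawang %.1f'%np.degrees(np.arctan2(z[1],z[0])),'F',o['ft_force'].round(2),'w %.4f'%o['grip_width'],'q',o['joint_pos'].round(2))
if len(sys.argv)>3:
    t=b2w([float(a) for a in sys.argv[1:4]])[0]; print('shift cm',((t-e)*100).round(2))
E
python3 st.py 80 92 230
```

```text
t 0.98 tcp [0.4211 0.3064 0.3504] box [-152.6  233.1  350.4] jawang 86.4 F [0.19 0.85 0.11] w -0.0003 q [ 0.63  0.27  0.35  1.65 -0.    0.69]
shift cm [ 22.34 -15.52 -12.04]
```

Call:
step_arm:
  series:
    - {"x":3.5,"y":-2.5,"z":0,"twist":0,"jaw":0}
    - {"x":7,"y":-5,"z":0,"twist":0,"jaw":0}
    - {"x":10,"y":-7,"z":0,"twist":0,"jaw":0}
    - {"x":13.5,"y":-9.5,"z":0,"twist":0,"jaw":0}
    - {"x":17,"y":-12,"z":0,"twist":0,"jaw":0}
    - {"x":20,"y":-14,"z":0,"twist":0,"jaw":0}
    - {"x":22.3,"y":-15.5,"z":0,"twist":0,"jaw":0}
    - {"x":22.3,"y":-15.5,"z":-4,"twist":0,"jaw":0}
    - {"x":22.3,"y":-15.5,"z":-8,"twist":0,"jaw":0}
    - {"x":22.3,"y":-15.5,"z":-12,"twist":0,"jaw":0}

```text
clock: 1.82
eef_pos: [0.6459, 0.1507, 0.2286]
tool_rot: [-0.484, 0.516, 0.483, 0.516]
ft_force: [0.9, -0.5, -0.2]
grip_width: 0.0001
```

```bash
python3 st.py 80 92 185
python3 - <<'E'
from look import *
for n in ['scene','top','wrist']: 
    im,d=snap(n,n+'1')
s=cv2.imread('pics/scene1.png')[60:290,220:440]; t=cv2.imread('pics/top1.png')[120:300,150:330]
cv2.imwrite('pics/c1.png',np.hstack([cv2.resize(s,(400,418)),cv2.resize(t,(400,418))]))
E
```

```text
t 1.82 tcp [0.6459 0.1507 0.2286] box [ 81.4  91.7 228.6] jawang 86.3 F [ 0.86 -0.49 -0.17] w 0.0001 q [ 0.23  0.58  0.51  1.5  -0.    0.29]
shift cm [-0.14  0.04 -4.36]
```

View pics/c1.png

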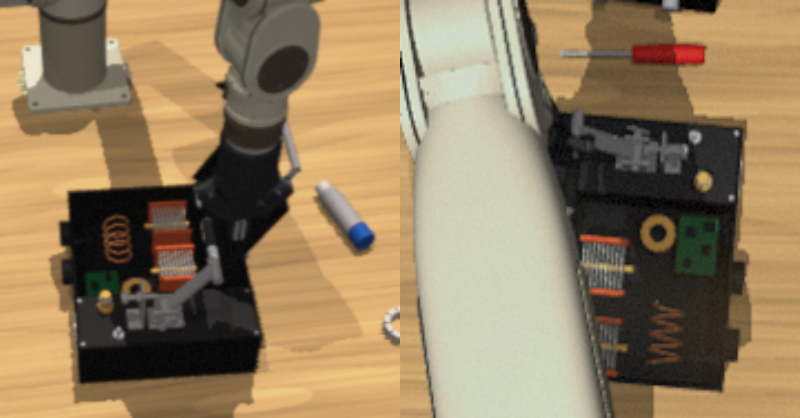

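View pics/wrist1.png

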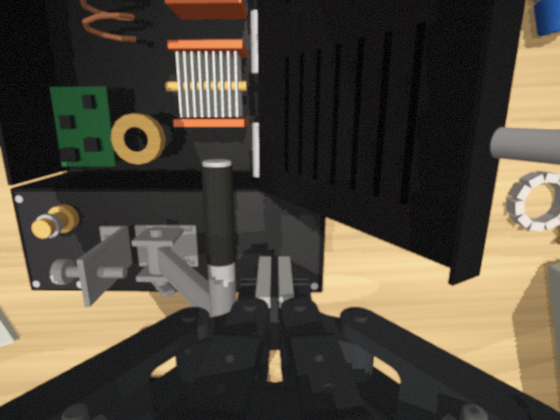

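Call:
step_arm:
  series:
    - {"x":-0.1,"y":0,"z":-2,"twist":0,"jaw":0}
    - {"x":-0.1,"y":0,"z":-4,"twist":0,"jaw":0}
    - {"x":-0.1,"y":0,"z":-4.4,"twist":0,"jaw":0}
    - {"x":-0.1,"y":0,"z":-4.4,"twist":0,"jaw":0}

```text
clock: 2.3
eef_pos: [0.6405, 0.1509, 0.1829]
tool_rot: [-0.483, 0.519, 0.486, 0.511]
ft_force: [-0.5, -0.4, -0.7]
grip_width: 0.0002
```

Call:
step_arm:
  series:
    - {"x":-0.05,"y":-0.4,"z":0,"twist":0,"jaw":0}
    - {"x":-0.05,"y":-0.8,"z":0,"twist":0,"jaw":0}
    - {"x":-0.05,"y":-1.1,"z":0,"twist":0,"jaw":0}
    - {"x":-0.1,"y":-1.4,"z":0,"twist":0,"jaw":0}

```text
clock: 2.63
eef_pos: [0.6418, 0.1395, 0.1868]
tool_rot: [-0.483, 0.515, 0.486, 0.515]
ft_force: [0.3, 9.3, 9.4]
grip_width: -0.0002
```

```bash
python3 st.py 80 92 185
python3 - <<'E'
from look import *
snap('wrist','wrist2')
E
```

```text
t 2.63 tcp [0.6418 0.1395 0.1868] box [ 78.1  80.2 186.8] jawang 86.5 F [0.35 9.3  9.37] w -0.0002 q [0.21 0.58 0.41 1.4  0.   0.27]
shift cm [ 0.26  1.17 -0.18]
```

View pics/wrist2.png

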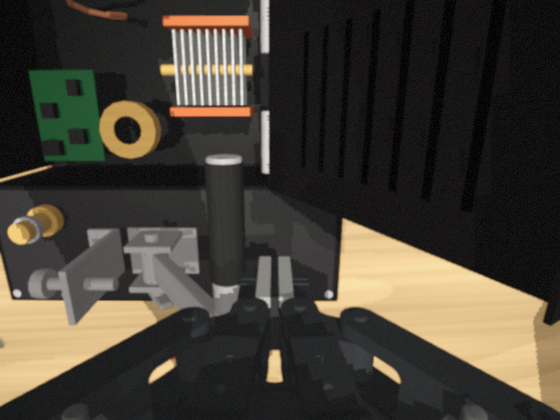

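Call:
step_arm:
  series:
    - {"x":0,"y":0.5,"z":0,"twist":0,"jaw":0}
    - {"x":0,"y":1,"z":0,"twist":0,"jaw":0}
    - {"x":0,"y":1.2,"z":2,"twist":0,"jaw":0}
    - {"x":0,"y":1.2,"z":4,"twist":0,"jaw":0}
    - {"x":0,"y":1.2,"z":5,"twist":7,"jaw":0}
    - {"x":0,"y":1.2,"z":5,"twist":14,"jaw":0}
    - {"x":0,"y":1.2,"z":5,"twist":21,"jaw":0}
    - {"x":0,"y":1.2,"z":5,"twist":28,"jaw":0}
    - {"x":0,"y":1.2,"z":5,"twist":35,"jaw":0}
    - {"x":0,"y":1.2,"z":5,"twist":42,"jaw":0}

```text
clock: 3.52
eef_pos: [0.6416, 0.1512, 0.237]
tool_rot: [-0.636, 0.307, 0.639, 0.304]
ft_force: [-0.0, -1.0, -1.0]
grip_width: -0.0002
```

Call:
step_arm:
  series:
    - {"x":0,"y":0,"z":0,"twist":7,"jaw":0}
    - {"x":0,"y":0,"z":0,"twist":14,"jaw":0}
    - {"x":0,"y":0,"z":0,"twist":21,"jaw":0}
    - {"x":0,"y":0,"z":0,"twist":28,"jaw":0}
    - {"x":0,"y":0,"z":0,"twist":35,"jaw":0}
    - {"x":0,"y":0,"z":0,"twist":42,"jaw":0}
    - {"x":0,"y":0,"z":0,"twist":48,"jaw":0}
    - {"x":0,"y":0,"z":0,"twist":48,"jaw":0}

```text
clock: 4.18
eef_pos: [0.6415, 0.151, 0.2368]
tool_rot: [-0.706, 0.021, 0.708, 0.017]
ft_force: [0.1, 0.6, 0.4]
grip_width: -0.0
```

```bash
python3 st.py 80 92 185
python3 - <<'E'
from look import *
snap('wrist','wrist3'); snap('scene','scene3')
s=cv2.imread('pics/scene3.png')[60:290,220:440]
cv2.imwrite('pics/c3.png',cv2.resize(s,None,fx=2.6,fy=2.6))
from geo import *
for cam in ('scene','wrist'):
    im,d,W=cloud(cam+'3',cam); Bp=w2b(W)
    m=(d>0)&(Bp[...,0]>100)&(Bp[...,0]<140)&(Bp[...,1]>-60)&(Bp[...,1]<110)&(Bp[...,2]>150)&(Bp[...,2]<230)
    Q=Bp[m&(Bp[...,0]>122)];print('crossbar+x',cam,len(Q),np.median(Q,0).round(1),Q.min(0),Q.max(0))
E
```

```text
t 4.18 tcp [0.6415 0.151  0.2368] box [ 77.   91.7 236.8] jawang 176.9 F [0.08 0.61 0.39] w -0.0000 q [ 0.23  0.58  0.53  1.52 -0.   -1.28]
shift cm [ 0.3   0.01 -5.18]
crossbar+x scene 35 [130.6  59.2 199.6] [122.5065918  -37.90372334 152.7230343 ] [134.69724354  66.52235606 208.54122762]
crossbar+x wrist 533 [126.6  58.2 201.7] [122.01470868 -36.9705798  150.46560407] [132.21139905  66.84291713 205.00857975]
```

View pics/wrist3.png

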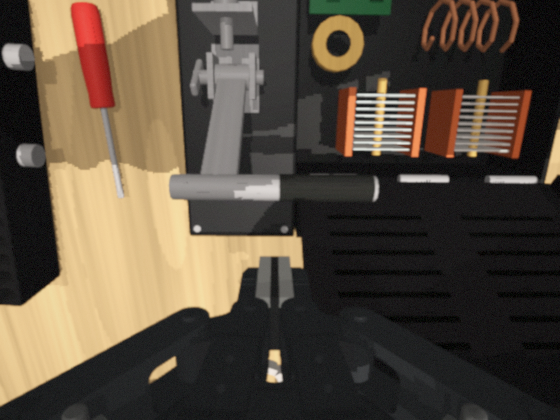

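View pics/c3.png

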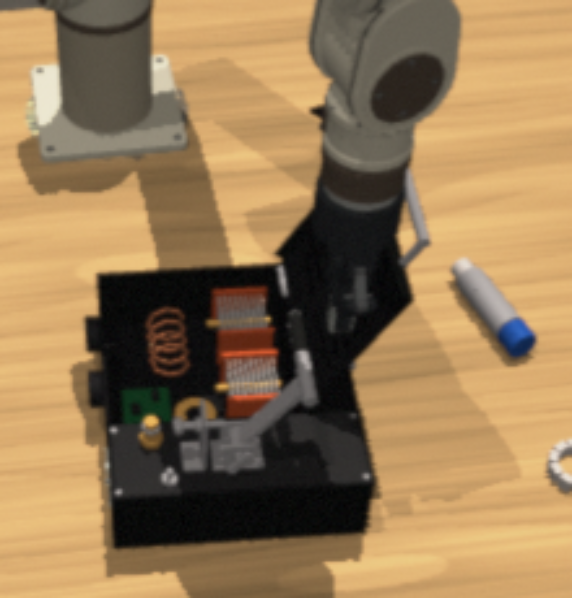

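Run:
```python
from geo import *
for t,cam in (('scene0','scene'),('top0','top'),('wrist1','wrist'),('wrist2','wrist'),('wrist3','wrist')):
    im,d,W=cloud(t,cam); Bp=w2b(W)
    m=(d>0)&(abs(Bp[...,0]-110)<6)&(Bp[...,1]>-36)&(Bp[...,1]<15)&(Bp[...,2]>136)&(Bp[...,2]<156)
    Q=Bp[m]
    if len(Q): print(t,len(Q),np.median(Q,0).round(1)); print(np.sort(Q[:,1]).round(1)[-15:])
i=cv2.imread('pics/wrist3.png')[0:210,140:320]; cv2.imwrite('pics/c3w.png',cv2.resize(i,None,fx=4,fy=4)[:600])
```

```text
scene0 27 [109.  -20.9 144. ]
[-21.3 -20.9 -20.8 -18.5 -18.4 -18.3 -16.1 -16.    9.8  11.4  11.7  12.5
  13.9  14.7  14.9]
top0 25 [109.4 -23.5 144.4]
[-24.  -23.8 -23.5 -21.3 -21.2 -20.8 -18.7 -18.7 -18.4  10.6  10.6  13.1
  13.2  13.3  13.9]
wrist1 474 [108.  -29.1 144.8]
[13.8 13.9 14.  14.  14.1 14.2 14.3 14.3 14.4 14.4 14.6 14.6 14.6 14.7
 15. ]
wrist2 681 [107.8 -29.7 145. ]
[13.9 14.  14.  14.2 14.2 14.2 14.4 14.6 14.7 14.7 14.7 14.7 14.8 14.8
 14.8]
wrist3 593 [108.1 -25.1 144.6]
[14.8 14.8 14.8 14.8 14.8 14.8 14.8 14.8 14.8 14.8 14.8 14.8 14.8 14.8
 14.8]
```

View pics/c3w.png

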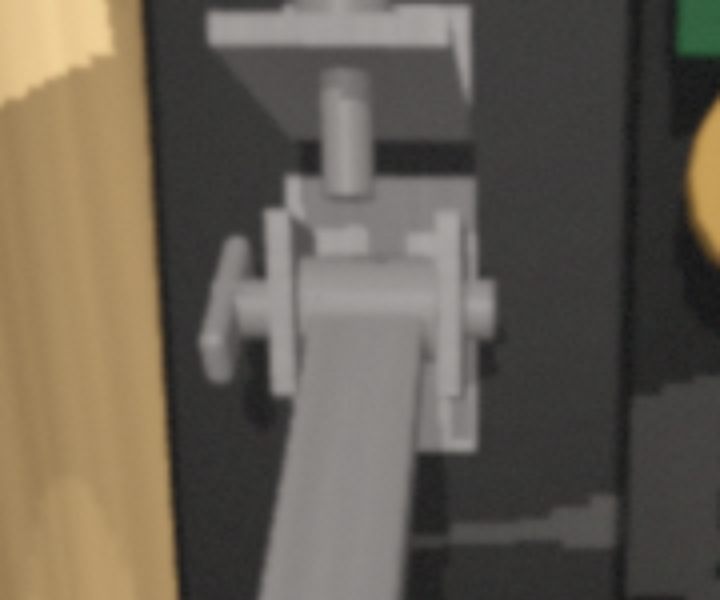

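Call:
step_arm:
  series:
    - {"x":0.2,"y":0,"z":-2,"twist":0,"jaw":0}
    - {"x":0.2,"y":0,"z":-4,"twist":0,"jaw":0}
    - {"x":0.2,"y":0,"z":-5.2,"twist":0,"jaw":0}
    - {"x":0.2,"y":0,"z":-5.2,"twist":0,"jaw":0}
    - {"x":0.2,"y":-0.3,"z":-5.2,"twist":0,"jaw":0}
    - {"x":0.2,"y":-0.6,"z":-5.2,"twist":0,"jaw":0}
    - {"x":0.2,"y":-0.8,"z":-5.2,"twist":0,"jaw":0}

```text
clock: 4.87
eef_pos: [0.6444, 0.1428, 0.1865]
tool_rot: [-0.707, 0.023, 0.707, 0.019]
ft_force: [0.8, 0.3, 0.4]
grip_width: 0.0004
```

```bash
python3 st.py 80 79 185
```

```text
t 4.87 tcp [0.6444 0.1428 0.1865] box [ 80.4  83.6 186.5] jawang 176.6 F [0.82 0.32 0.44] w 0.0004 q [ 0.22  0.59  0.41  1.4  -0.   -1.29]
shift cm [-0.07 -0.46 -0.15]
```

Call:
step_arm:
  series:
    - {"x":0,"y":-0.2,"z":0,"twist":0,"jaw":0}
    - {"x":0,"y":-0.35,"z":0,"twist":0,"jaw":0}
    - {"x":0,"y":-0.5,"z":0,"twist":0,"jaw":0}
    - {"x":0,"y":-0.6,"z":0,"twist":0,"jaw":0}

```text
clock: 5.2
eef_pos: [0.6448, 0.1372, 0.1873]
tool_rot: [0.707, -0.022, -0.706, -0.02]
ft_force: [-0.6, 3.2, 2.3]
grip_width: -0.0001
```

Call:
step_arm:
  series:
    - {"x":0,"y":-0.2,"z":0.15,"twist":0,"jaw":0}
    - {"x":-0.02,"y":-0.4,"z":0.3,"twist":0,"jaw":0}
    - {"x":-0.04,"y":-0.6,"z":0.45,"twist":0,"jaw":0}
    - {"x":-0.05,"y":-0.8,"z":0.55,"twist":0,"jaw":0}
    - {"x":-0.06,"y":-1.0,"z":0.65,"twist":0,"jaw":0}

```text
clock: 5.62
eef_pos: [0.6442, 0.1276, 0.1943]
tool_rot: [0.707, -0.021, -0.706, -0.02]
ft_force: [-1.2, 2.5, 2.2]
grip_width: 0.0
```

```bash
python3 st.py
python3 - <<'E'
from look import *
snap('wrist','wrist4'); snap('scene','scene4')
s=cv2.imread('pics/scene4.png')[130:290,240:400]
cv2.imwrite('pics/c4.png',np.hstack([cv2.resize(s,(400,400)),cv2.resize(cv2.imread('pics/wrist4.png')[0:420,70:490],(400,400))]))
E
```

```text
t 5.62 tcp [0.6442 0.1276 0.1943] box [ 81.2  68.5 194.3] jawang 176.6 F [-1.16  2.46  2.17] w 0.0000 q [ 0.2   0.58  0.41  1.41 -0.   -1.32]
```

View pics/c4.png

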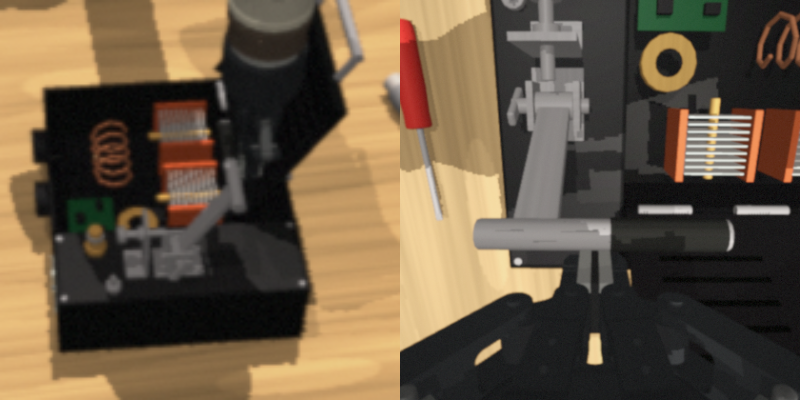

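Call:
step_arm:
  series:
    - {"x":-0.02,"y":-0.4,"z":0.25,"twist":0,"jaw":0}
    - {"x":-0.05,"y":-0.8,"z":0.45,"twist":0,"jaw":0}
    - {"x":-0.08,"y":-1.2,"z":0.6,"twist":0,"jaw":0}
    - {"x":-0.1,"y":-1.6,"z":0.8,"twist":0,"jaw":0}
    - {"x":-0.12,"y":-2.0,"z":0.9,"twist":0,"jaw":0}
    - {"x":-0.15,"y":-2.4,"z":1.0,"twist":0,"jaw":0}
    - {"x":-0.18,"y":-2.8,"z":1.1,"twist":0,"jaw":0}
    - {"x":-0.2,"y":-3.2,"z":1.2,"twist":0,"jaw":0}
    - {"x":-0.22,"y":-3.6,"z":1.25,"twist":0,"jaw":0}
    - {"x":-0.25,"y":-4.0,"z":1.3,"twist":0,"jaw":0}

```text
clock: 6.55
eef_pos: [0.6417, 0.0866, 0.2074]
tool_rot: [0.707, -0.022, -0.706, -0.02]
ft_force: [-0.1, 1.7, 1.0]
grip_width: 0.0001
```

```bash
python3 st.py
```

```text
t 6.55 tcp [0.6417 0.0866 0.2074] box [ 81.2  27.4 207.4] jawang 176.6 F [-0.07  1.72  1.01] w 0.0001 q [ 0.14  0.55  0.41  1.43 -0.   -1.38]
```

Call:
step_arm:
  series:
    - {"x":-0.02,"y":-0.25,"z":0,"twist":0,"jaw":0}
    - {"x":-0.03,"y":-0.5,"z":0,"twist":0,"jaw":0}
    - {"x":-0.05,"y":-0.75,"z":0,"twist":0,"jaw":0}
    - {"x":-0.06,"y":-1.0,"z":0,"twist":0,"jaw":0}
    - {"x":-0.08,"y":-1.25,"z":0,"twist":0,"jaw":0}
    - {"x":-0.1,"y":-1.5,"z":0,"twist":0,"jaw":0}
    - {"x":-0.11,"y":-1.75,"z":0,"twist":0,"jaw":0}
    - {"x":-0.12,"y":-2.0,"z":0,"twist":0,"jaw":0}

```text
clock: 7.22
eef_pos: [0.6403, 0.0663, 0.2073]
tool_rot: [0.707, -0.022, -0.706, -0.02]
ft_force: [-0.2, 1.4, 0.2]
grip_width: -0.0
```

Call:
step_arm:
  series:
    - {"x":0,"y":-0.1,"z":0,"twist":0,"jaw":0}
    - {"x":0,"y":-0.2,"z":0,"twist":0,"jaw":0}
    - {"x":-0.02,"y":-0.3,"z":0,"twist":0,"jaw":0}

```text
clock: 7.47
eef_pos: [0.6401, 0.0632, 0.2072]
tool_rot: [0.707, -0.022, -0.706, -0.02]
ft_force: [-0.8, 0.7, 0.7]
grip_width: -0.0001
```

```bash
python3 st.py;  python3 - <<'E'
from look import *
snap('wrist','wrist5'); snap('scene','scene5'); snap('top','top5')
s=cv2.imread('pics/scene5.png')[130:290,240:400]
cv2.imwrite('pics/c5.png',np.hstack([cv2.resize(s,(400,400)),cv2.resize(cv2.imread('pics/wrist5.png')[0:300,130:430],(400,400))]))
E
```

```text
t 7.47 tcp [0.6401 0.0632 0.2072] box [ 81.1   3.9 207.2] jawang 176.6 F [-0.77  0.74  0.7 ] w -0.0001 q [ 0.1   0.54  0.39  1.42 -0.   -1.41]
```

View pics/c5.png

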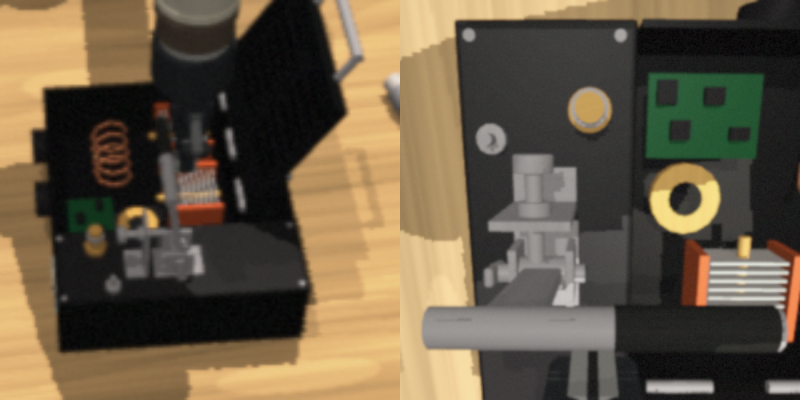

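Call:
step_arm:
  series:
    - {"x":0,"y":-0.1,"z":0,"twist":0,"jaw":0}
    - {"x":0,"y":-0.2,"z":0,"twist":0,"jaw":0}
    - {"x":-0.02,"y":-0.3,"z":0,"twist":0,"jaw":0}
    - {"x":-0.02,"y":-0.4,"z":0,"twist":0,"jaw":0}

```text
clock: 7.95
eef_pos: [0.6398, 0.0591, 0.207]
tool_rot: [0.707, -0.022, -0.707, -0.02]
ft_force: [0.3, 1.0, -1.3]
grip_width: 0.0001
```

Call:
step_arm:
  series:
    - {"x":0,"y":-0.1,"z":0,"twist":0,"jaw":0}
    - {"x":0,"y":-0.2,"z":0,"twist":0,"jaw":0}
    - {"x":-0.02,"y":-0.3,"z":0,"twist":0,"jaw":0}

```text
clock: 8.2
eef_pos: [0.6396, 0.056, 0.2067]
tool_rot: [0.707, -0.022, -0.707, -0.02]
ft_force: [0.8, 1.1, -0.7]
grip_width: 0.0002
```

Call:
step_arm:
  series:
    - {"x":0,"y":-0.1,"z":0,"twist":0,"jaw":0}
    - {"x":0,"y":-0.2,"z":-0.05,"twist":0,"jaw":0}
    - {"x":-0.02,"y":-0.3,"z":-0.1,"twist":0,"jaw":0}

```text
clock: 8.45
eef_pos: [0.6395, 0.0528, 0.206]
tool_rot: [0.707, -0.022, -0.706, -0.02]
ft_force: [0.3, 1.1, 0.3]
grip_width: -0.0001
```

Call:
step_arm:
  series:
    - {"x":0,"y":-0.1,"z":0,"twist":0,"jaw":0}
    - {"x":0,"y":-0.2,"z":-0.05,"twist":0,"jaw":0}

```text
clock: 8.62
eef_pos: [0.6395, 0.0507, 0.2056]
tool_rot: [0.707, -0.022, -0.706, -0.02]
ft_force: [-0.6, 0.9, 0.0]
grip_width: -0.0
```

```bash
python3 st.py
```

```text
t 8.62 tcp [0.6395 0.0507 0.2056] box [ 81.3  -8.6 205.6] jawang 176.6 F [-0.63  0.88  0.05] w -0.0000 q [ 0.08  0.54  0.38  1.41 -0.   -1.43]
```

Call:
step_arm:
  series:
    - {"x":0,"y":-0.05,"z":0,"twist":0,"jaw":0}
    - {"x":0,"y":-0.1,"z":-0.05,"twist":0,"jaw":0}
    - {"x":0,"y":-0.15,"z":-0.05,"twist":0,"jaw":0}
    - {"x":-0.02,"y":-0.2,"z":-0.1,"twist":0,"jaw":0}

```text
clock: 8.95
eef_pos: [0.6395, 0.0486, 0.2048]
tool_rot: [0.707, -0.022, -0.706, -0.02]
ft_force: [1.2, 0.8, 0.8]
grip_width: 0.0
```

Call:
step_arm:
  series:
    - {"x":0,"y":-0.05,"z":0,"twist":0,"jaw":0}
    - {"x":0,"y":-0.1,"z":0,"twist":0,"jaw":0}
    - {"x":0,"y":-0.15,"z":0,"twist":0,"jaw":0}
    - {"x":-0.02,"y":-0.2,"z":0,"twist":0,"jaw":0}

```text
clock: 9.28
eef_pos: [0.6393, 0.0466, 0.2045]
tool_rot: [0.707, -0.022, -0.706, -0.02]
ft_force: [0.5, 0.9, -1.9]
grip_width: -0.0002
```

Call:
step_arm:
  series:
    - {"x":0,"y":-0.05,"z":0,"twist":0,"jaw":0}
    - {"x":0,"y":-0.1,"z":0,"twist":0,"jaw":0}
    - {"x":0,"y":-0.15,"z":0,"twist":0,"jaw":0}

```text
clock: 9.53
eef_pos: [0.6391, 0.0451, 0.2043]
tool_rot: [0.707, -0.022, -0.706, -0.02]
ft_force: [-0.1, 0.9, -1.2]
grip_width: -0.0
```

Call:
step_arm:
  series:
    - {"x":0,"y":-0.05,"z":0,"twist":0,"jaw":0}
    - {"x":0,"y":-0.1,"z":0,"twist":0,"jaw":0}
    - {"x":0,"y":-0.15,"z":0,"twist":0,"jaw":0}

```text
clock: 9.78
eef_pos: [0.6391, 0.0438, 0.2042]
tool_rot: [0.707, -0.022, -0.707, -0.02]
ft_force: [1.1, 1.8, -2.5]
grip_width: 0.0003
```

Call:
step_arm:
  series:
    - {"x":0,"y":-0.05,"z":0,"twist":0,"jaw":0}
    - {"x":0,"y":-0.1,"z":0,"twist":0,"jaw":0}
    - {"x":0,"y":-0.15,"z":0,"twist":0,"jaw":0}

```text
clock: 10.03
eef_pos: [0.639, 0.0429, 0.204]
tool_rot: [0.707, -0.021, -0.707, -0.02]
ft_force: [0.2, 3.9, -2.7]
grip_width: -0.0001
```

Call:
step_arm:
  series:
    - {"x":0,"y":-0.05,"z":0,"twist":0,"jaw":0}
    - {"x":0,"y":-0.1,"z":0,"twist":0,"jaw":0}
    - {"x":0,"y":-0.15,"z":0,"twist":0,"jaw":0}

```text
clock: 10.28
eef_pos: [0.639, 0.0422, 0.2039]
tool_rot: [-0.707, 0.021, 0.707, 0.021]
ft_force: [0.8, 5.8, -3.0]
grip_width: -0.0001
```

```bash
python3 st.py;  python3 - <<'E'
from look import *
snap('wrist','wrist6'); snap('scene','scene6')
s=cv2.imread('pics/scene6.png')[180:270,260:350]
cv2.imwrite('pics/c6.png',np.hstack([cv2.resize(s,(400,400)),cv2.resize(cv2.imread('pics/wrist6.png')[100:300,130:330],(400,400))]))
E
```

```text
t 10.28 tcp [0.639  0.0422 0.2039] box [ 81.3 -17.1 203.9] jawang 176.7 F [ 0.81  5.79 -2.97] w -0.0001 q [ 0.07  0.54  0.38  1.41  0.   -1.45]
```

View pics/c6.png

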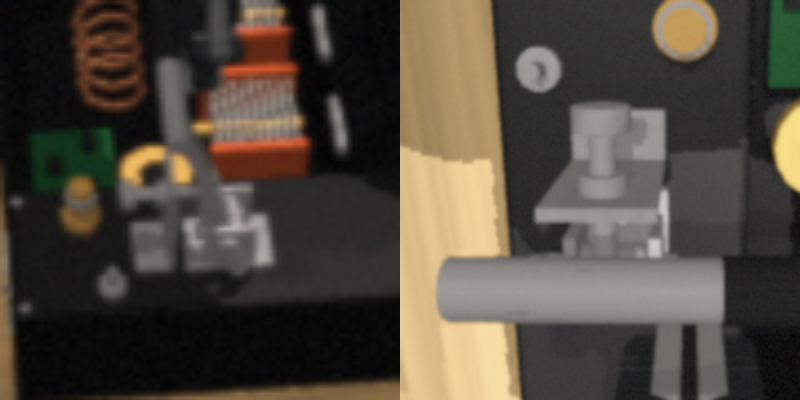

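Call:
step_arm:
  series:
    - {"x":0,"y":-0.04,"z":0,"twist":0,"jaw":0}
    - {"x":0,"y":-0.04,"z":0,"twist":0,"jaw":0}
    - {"x":0,"y":-0.04,"z":0,"twist":0,"jaw":0}
    - {"x":0,"y":-0.04,"z":0,"twist":0,"jaw":0}

```text
clock: 10.72
eef_pos: [0.639, 0.0422, 0.2038]
tool_rot: [-0.707, 0.02, 0.707, 0.021]
ft_force: [-0.3, 5.3, -2.4]
grip_width: 0.0
```

```bash
python3 st.py;  python3 - <<'E'
from look import *
from geo import *
snap('wrist','wrist7'); snap('scene','scene7')
for cam in ('scene','wrist'):
    im,d,W=cloud(cam+'7',cam); Bp=w2b(W)
    m=(d>0)&(Bp[...,0]>122)&(Bp[...,0]<140)&(Bp[...,1]>-60)&(Bp[...,1]<0)&(Bp[...,2]>185)&(Bp[...,2]<230)
    Q=Bp[m];print(cam,len(Q),np.median(Q,0).round(1),Q.min(0).round(1),Q.max(0).round(1))
E
```

```text
t 10.72 tcp [0.639  0.0422 0.2038] box [ 81.3 -17.1 203.8] jawang 176.7 F [-0.28  5.3  -2.37] w 0.0000 q [ 0.07  0.54  0.38  1.41  0.   -1.45]
scene 31 [129.9 -34.9 215.4] [122.  -41.6 194.2] [136.3 -26.4 220.9]
wrist 826 [126.9 -37.5 216.7] [122.  -42.  207.8] [132.3 -28.  219.3]
```

Call:
step_arm:
  series:
    - {"x":0,"y":0.1,"z":0,"twist":0,"jaw":0}
    - {"x":0,"y":0.2,"z":0,"twist":0,"jaw":0}
    - {"x":0,"y":0.4,"z":0,"twist":0,"jaw":0}
    - {"x":0.02,"y":0.8,"z":0,"twist":0,"jaw":0}
    - {"x":0.1,"y":1.6,"z":0,"twist":0,"jaw":0}
    - {"x":0.1,"y":2.5,"z":0,"twist":0,"jaw":0}
    - {"x":0.1,"y":2.5,"z":3,"twist":0,"jaw":0}
    - {"x":0.1,"y":2.5,"z":7,"twist":0,"jaw":0}
    - {"x":0.1,"y":2.5,"z":11,"twist":0,"jaw":0}
    - {"x":0.1,"y":2.5,"z":13,"twist":0,"jaw":0}

```text
clock: 11.65
eef_pos: [0.6406, 0.0682, 0.3395]
tool_rot: [0.709, -0.02, -0.704, -0.021]
ft_force: [0.5, 0.6, 0.3]
grip_width: -0.0001
```

```bash
python3 st.py -45 178.5 325;  python3 - <<'E'
from look import *
from geo import *
snap('scene','scene8'); snap('wrist','wrist8')
for cam in ('scene','wrist'):
    im,d,W=cloud(cam+'8',cam); Bp=w2b(W)
    m=(d>0)&(Bp[...,0]>122)&(Bp[...,0]<140)&(Bp[...,1]>-60)&(Bp[...,1]<0)&(Bp[...,2]>185)&(Bp[...,2]<230)
    Q=Bp[m];print(cam,len(Q),np.median(Q,0).round(1),Q.min(0).round(1),Q.max(0).round(1))
s=cv2.imread('pics/scene8.png')[60:290,220:440]
cv2.imwrite('pics/c8.png',np.hstack([cv2.resize(s,(400,418)),cv2.resize(cv2.imread('pics/wrist8.png'),(400,418))]))
E
```

```text
t 11.65 tcp [0.6406 0.0682 0.3395] box [ 81.3   9.  339.5] jawang 176.7 F [0.52 0.61 0.31] w -0.0001 q [ 0.11  0.55  0.75  1.76  0.   -1.41]
shift cm [-11.56  17.7   -1.45]
scene 36 [129.5 -33.7 216.5] [122.5 -40.2 203.5] [134.6 -27.5 224.5]
wrist 223 [126.9 -35.1 217. ] [122.  -40.6 209.7] [131.9 -27.8 220. ]
```

View pics/c8.png

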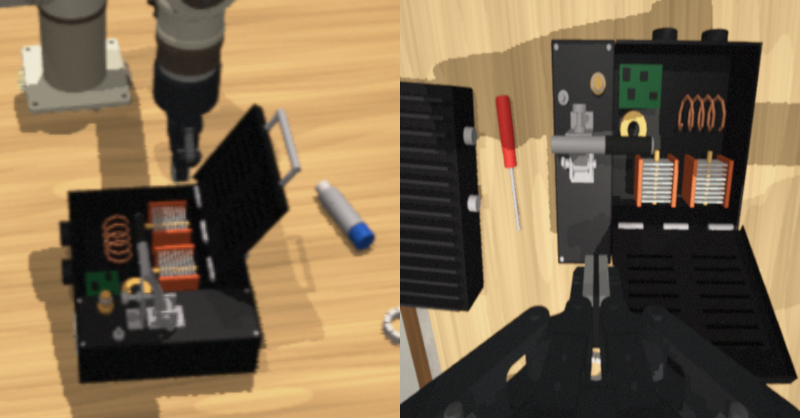

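Call:
step_arm:
  series:
    - {"x":-1,"y":1.5,"z":0,"twist":-7,"jaw":1}
    - {"x":-2,"y":3,"z":0,"twist":-14,"jaw":2}
    - {"x":-3,"y":4.5,"z":0,"twist":-21,"jaw":3}
    - {"x":-4,"y":6,"z":0,"twist":-28,"jaw":3}
    - {"x":-5,"y":7.5,"z":0,"twist":-35,"jaw":3}
    - {"x":-6,"y":9,"z":0,"twist":-42,"jaw":3}
    - {"x":-7,"y":10.5,"z":0,"twist":-49,"jaw":3}
    - {"x":-8,"y":12,"z":0,"twist":-56,"jaw":3}
    - {"x":-9,"y":13.5,"z":0,"twist":-63,"jaw":3}
    - {"x":-10,"y":15,"z":0,"twist":-70,"jaw":3}

```text
clock: 12.58
eef_pos: [0.5406, 0.2194, 0.3387]
tool_rot: [0.569, -0.426, -0.563, -0.421]
ft_force: [0.4, 0.0, -0.0]
grip_width: 0.0297
```

Call:
step_arm:
  series:
    - {"x":-0.8,"y":1.2,"z":0,"twist":-7,"jaw":3}
    - {"x":-1.6,"y":2.5,"z":0,"twist":-14,"jaw":3}
    - {"x":-1.6,"y":2.6,"z":0,"twist":-20,"jaw":3}
    - {"x":-1.6,"y":2.6,"z":0,"twist":-20,"jaw":3}

```text
clock: 12.92
eef_pos: [0.5236, 0.2467, 0.3375]
tool_rot: [-0.487, 0.519, 0.482, 0.512]
ft_force: [-0.5, -0.2, -0.4]
grip_width: 0.0296
```

```bash
python3 st.py -45 178.5 261;  python3 - <<'E'
from look import *
from geo import *
snap('wrist','wrist9')
im,d,W=cloud('wrist9','wrist'); Bp=w2b(W)
m=(d>0)&(Bp[...,0]>-100)&(Bp[...,0]<10)&(Bp[...,1]>150)&(Bp[...,1]<205)&(Bp[...,2]>266)&(Bp[...,2]<295)&(im.min(-1)>60)
Q=Bp[m];print(len(Q),np.median(Q,0).round(1),np.percentile(Q,[2,98],axis=0).round(1))
for a,b in ((-100,-75),(-20,10)):
    q=Q[(Q[:,0]>a)&(Q[:,0]<b)]; print(len(q),np.percentile(q,[2,50,98],axis=0).round(1) if len(q) else '')
E
```

```text
t 12.92 tcp [0.5236 0.2467 0.3375] box [-46.6 179.9 337.5] jawang 86.4 F [-0.5  -0.21 -0.41] w 0.0296 q [ 0.45  0.4   0.5   1.68 -0.01  0.51]
shift cm [ 0.15 -0.15 -7.65]
3232 [-50.4 179.8 279.7] [[-98.2 173.8 275. ]
 [  7.8 185.3 281.6]]
869 [[-99.5 173.9 275.4]
 [-87.8 179.9 279.8]
 [-75.5 185.6 281.8]]
773 [[-19.3 171.3 267.8]
 [ -4.1 179.1 279.6]
 [  9.4 185.  281.6]]
```

View pics/wrist9.png

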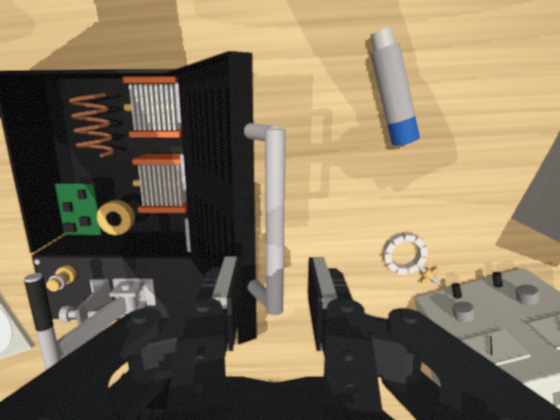

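Call:
step_arm:
  series:
    - {"x":0.1,"y":0,"z":-2,"twist":0,"jaw":3}
    - {"x":0.1,"y":0,"z":-4,"twist":0,"jaw":3}
    - {"x":0.1,"y":0,"z":-6,"twist":0,"jaw":3}
    - {"x":0.1,"y":0,"z":-7.5,"twist":0,"jaw":3}
    - {"x":0.1,"y":0,"z":-7.5,"twist":0,"jaw":3}

```text
clock: 13.38
eef_pos: [0.5232, 0.2448, 0.2583]
tool_rot: [-0.487, 0.52, 0.484, 0.508]
ft_force: [0.6, -1.6, 0.1]
grip_width: 0.0301
```

Call:
step_arm:
  series:
    - {"x":0,"y":0,"z":0,"twist":0,"jaw":2.4}
    - {"x":0,"y":0,"z":0,"twist":0,"jaw":1.9}
    - {"x":0,"y":0,"z":0,"twist":0,"jaw":1.9}

```text
clock: 13.63
eef_pos: [0.5238, 0.2448, 0.2592]
tool_rot: [-0.488, 0.52, 0.483, 0.508]
ft_force: [0.1, -0.9, -0.0]
grip_width: 0.0189
```

```bash
python3 st.py -45 179.5 262;  python3 - <<'E'
from look import *
from geo import *
snap('wrist','wrist10'); snap('scene','scene10')
s=cv2.imread('pics/scene10.png')[60:290,220:440]
cv2.imwrite('pics/c10.png',np.hstack([cv2.resize(s,(400,418)),cv2.resize(cv2.imread('pics/wrist10.png'),(400,418))]))
# arc table
for th in range(120,49,-5):
    t=np.radians(th); p=b2w([-45,75+207*np.cos(t)*(1),96+207*np.sin(t)])[0] if 0 else b2w([-45,75-207*np.cos(np.pi-t)*-1*-1,96+207*np.sin(t)])[0]
E
```

```text
t 13.63 tcp [0.5238 0.2448 0.2592] box [-46.3 178.  259.2] jawang 86.7 F [ 0.11 -0.93 -0.04] w 0.0189 q [ 0.44  0.4   0.3   1.49 -0.01  0.5 ]
shift cm [0.13 0.14 0.28]
```

View pics/c10.png

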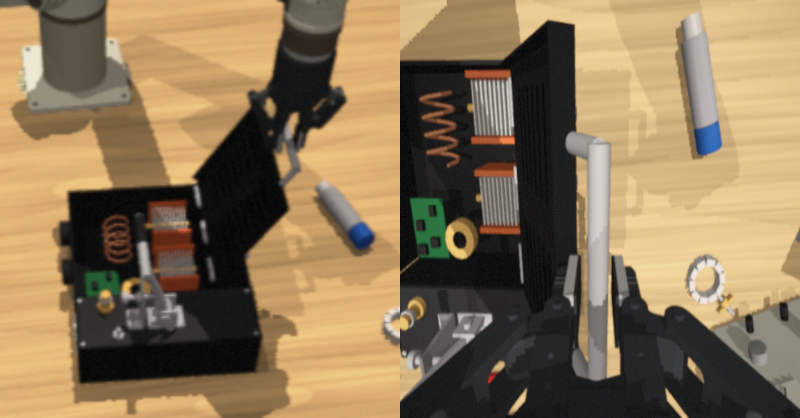

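Run:
```python
from geo import *
e=bot.get_obs()['eef_pos']
for th in list(range(118,60,-4))+[60,58,56,54,53,52,51,50,49]:
    t=np.radians(th); b=[-46,75-207*np.cos(t),96+207*np.sin(t)-15]
    print(th,np.round(b,1),((b2w(b)[0]-e)*100).round(2))
```

```text
118 [-46.  172.2 263.8] [-0.02 -0.6   0.43]
114 [-46.  159.2 270.1] [-0.1  -1.9   1.07]
110 [-46.  145.8 275.5] [-0.18 -3.24  1.61]
106 [-46.  132.1 280. ] [-0.27 -4.61  2.06]
102 [-46.  118.  283.5] [-0.35 -6.01  2.4 ]
98 [-46.  103.8 286. ] [-0.44 -7.43  2.66]
94 [-46.   89.4 287.5] [-0.53 -8.86  2.81]
90 [-46.  75. 288.] [ -0.62 -10.3    2.86]
86 [-46.   60.6 287.5] [ -0.71 -11.74   2.81]
82 [-46.   46.2 286. ] [ -0.8  -13.18   2.66]
78 [-46.   32.  283.5] [ -0.88 -14.6    2.4 ]
74 [-46.   17.9 280. ] [ -0.97 -16.     2.06]
70 [-46.    4.2 275.5] [ -1.06 -17.37   1.61]
66 [-46.   -9.2 270.1] [ -1.14 -18.71   1.07]
62 [-46.  -22.2 263.8] [ -1.22 -20.     0.43]
60 [-46.  -28.5 260.3] [ -1.26 -20.63   0.08]
58 [-46.  -34.7 256.5] [ -1.3  -21.25  -0.29]
56 [-46.  -40.8 252.6] [ -1.34 -21.86  -0.68]
54 [-46.  -46.7 248.5] [ -1.37 -22.45  -1.1 ]
53 [-46.  -49.6 246.3] [ -1.39 -22.74  -1.31]
52 [-46.  -52.4 244.1] [ -1.41 -23.02  -1.53]
51 [-46.  -55.3 241.9] [ -1.43 -23.3   -1.76]
50 [-46.  -58.1 239.6] [ -1.44 -23.58  -1.99]
49 [-46.  -60.8 237.2] [ -1.46 -23.86  -2.22]
```

Call:
step_arm:
  series:
    - {"x":-0.02,"y":-0.6,"z":0.43,"twist":0,"jaw":1.9}
    - {"x":-0.06,"y":-1.25,"z":0.77,"twist":0,"jaw":1.9}
    - {"x":-0.1,"y":-1.9,"z":1.07,"twist":0,"jaw":1.9}
    - {"x":-0.14,"y":-2.57,"z":1.35,"twist":0,"jaw":1.9}
    - {"x":-0.18,"y":-3.24,"z":1.61,"twist":0,"jaw":1.9}
    - {"x":-0.23,"y":-3.92,"z":1.85,"twist":0,"jaw":1.9}
    - {"x":-0.27,"y":-4.61,"z":2.06,"twist":0,"jaw":1.9}
    - {"x":-0.31,"y":-5.3,"z":2.24,"twist":0,"jaw":1.9}
    - {"x":-0.35,"y":-6.0,"z":2.4,"twist":0,"jaw":1.9}
    - {"x":-0.4,"y":-6.7,"z":2.53,"twist":0,"jaw":1.9}

```text
clock: 14.57
eef_pos: [0.5197, 0.177, 0.2847]
tool_rot: [-0.488, 0.52, 0.483, 0.509]
ft_force: [0.3, 2.0, 0.1]
grip_width: 0.0192
```

```bash
python3 st.py;  python3 - <<'E'
from look import *
from geo import *
snap('wrist','wrist11'); snap('scene','scene11')
s=cv2.imread('pics/scene11.png')[60:290,220:440]
cv2.imwrite('pics/c11.png',np.hstack([cv2.resize(s,(400,418)),cv2.resize(cv2.imread('pics/wrist11.png'),(400,418))]))
e=bot.get_obs()['eef_pos']
for th in list(range(98,60,-2)):
    t=np.radians(th); b=[-46,75-207*np.cos(t),96+207*np.sin(t)-15]
    print(th,np.round(b,1),((b2w(b)[0]-e)*100).round(2))
E
```

```text
t 14.57 tcp [0.5197 0.177  0.2847] box [-46.1 110.  284.7] jawang 86.7 F [0.29 1.97 0.08] w 0.0192 q [ 0.33  0.34  0.27  1.52 -0.01  0.39]
98 [-46.  103.8 286. ] [-0.03 -0.57  0.12]
96 [-46.   96.6 286.9] [-0.08 -1.29  0.21]
94 [-46.   89.4 287.5] [-0.12 -2.01  0.27]
92 [-46.   82.2 287.9] [-0.17 -2.73  0.31]
90 [-46.  75. 288.] [-0.21 -3.45  0.32]
88 [-46.   67.8 287.9] [-0.25 -4.17  0.31]
86 [-46.   60.6 287.5] [-0.3  -4.89  0.27]
84 [-46.   53.4 286.9] [-0.34 -5.61  0.21]
82 [-46.   46.2 286. ] [-0.39 -6.32  0.12]
80 [-46.   39.1 284.9] [-0.43 -7.04  0.  ]
78 [-46.   32.  283.5] [-0.48 -7.74 -0.13]
76 [-46.   24.9 281.9] [-0.52 -8.45 -0.3 ]
74 [-46.   17.9 280. ] [-0.56 -9.14 -0.48]
72 [-46.   11.  277.9] [-0.61 -9.83 -0.69]
70 [-46.    4.2 275.5] [ -0.65 -10.52  -0.93]
68 [-46.   -2.5 272.9] [ -0.69 -11.19  -1.19]
66 [-46.   -9.2 270.1] [ -0.73 -11.85  -1.47]
64 [-46.  -15.7 267.1] [ -0.77 -12.51  -1.78]
62 [-46.  -22.2 263.8] [ -0.81 -13.15  -2.1 ]
```

View pics/c11.png

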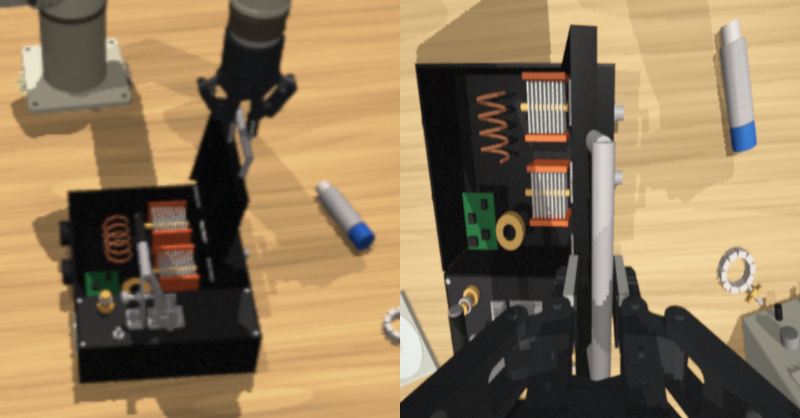

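Call:
step_arm:
  series:
    - {"x":-0.03,"y":-0.57,"z":0.12,"twist":0,"jaw":1.9}
    - {"x":-0.08,"y":-1.29,"z":0.21,"twist":0,"jaw":1.9}
    - {"x":-0.12,"y":-2.0,"z":0.27,"twist":0,"jaw":1.9}
    - {"x":-0.17,"y":-2.7,"z":0.31,"twist":0,"jaw":1.9}
    - {"x":-0.21,"y":-3.4,"z":0.32,"twist":0,"jaw":1.9}
    - {"x":-0.25,"y":-4.1,"z":0.31,"twist":0,"jaw":1.9}
    - {"x":-0.29,"y":-4.7,"z":0.27,"twist":0,"jaw":1.9}
    - {"x":-0.33,"y":-5.3,"z":0.22,"twist":0,"jaw":1.9}
    - {"x":-0.36,"y":-5.9,"z":0.17,"twist":0,"jaw":1.9}
    - {"x":-0.4,"y":-6.5,"z":0.1,"twist":0,"jaw":1.9}

```text
clock: 15.5
eef_pos: [0.5156, 0.1108, 0.2857]
tool_rot: [-0.487, 0.52, 0.483, 0.509]
ft_force: [-0.0, -0.2, 0.8]
grip_width: 0.0193
```

```bash
python3 st.py;  python3 - <<'E'
from geo import *
e=bot.get_obs()['eef_pos']
for th in list(range(82,60,-2))+list(range(60,46,-1)):
    t=np.radians(th); b=[-46,75-207*np.cos(t),96+207*np.sin(t)-15]
    print(th,np.round(b,1),((b2w(b)[0]-e)*100).round(2))
E
```

```text
t 15.50 tcp [0.5156 0.1108 0.2857] box [-46.   43.7 285.7] jawang 86.6 F [-0.04 -0.18  0.76] w 0.0193 q [ 0.22  0.29  0.21  1.5  -0.01  0.28]
82 [-46.   46.2 286. ] [0.02 0.25 0.03]
80 [-46.   39.1 284.9] [-0.02 -0.46 -0.08]
78 [-46.   32.  283.5] [-0.07 -1.17 -0.22]
76 [-46.   24.9 281.9] [-0.11 -1.87 -0.38]
74 [-46.   17.9 280. ] [-0.15 -2.57 -0.57]
72 [-46.   11.  277.9] [-0.2  -3.26 -0.78]
70 [-46.    4.2 275.5] [-0.24 -3.94 -1.02]
68 [-46.   -2.5 272.9] [-0.28 -4.61 -1.27]
66 [-46.   -9.2 270.1] [-0.32 -5.28 -1.56]
64 [-46.  -15.7 267.1] [-0.36 -5.93 -1.86]
62 [-46.  -22.2 263.8] [-0.4  -6.57 -2.19]
60 [-46.  -28.5 260.3] [-0.44 -7.2  -2.54]
59 [-46.  -31.6 258.4] [-0.46 -7.52 -2.72]
58 [-46.  -34.7 256.5] [-0.48 -7.82 -2.91]
57 [-46.  -37.7 254.6] [-0.5  -8.13 -3.11]
56 [-46.  -40.8 252.6] [-0.52 -8.43 -3.31]
55 [-46.  -43.7 250.6] [-0.54 -8.72 -3.51]
54 [-46.  -46.7 248.5] [-0.55 -9.02 -3.72]
53 [-46.  -49.6 246.3] [-0.57 -9.31 -3.94]
52 [-46.  -52.4 244.1] [-0.59 -9.59 -4.16]
51 [-46.  -55.3 241.9] [-0.61 -9.88 -4.38]
50 [-46.  -58.1 239.6] [ -0.63 -10.15  -4.61]
49 [-46.  -60.8 237.2] [ -0.64 -10.43  -4.85]
48 [-46.  -63.5 234.8] [ -0.66 -10.7   -5.08]
47 [-46.  -66.2 232.4] [ -0.68 -10.96  -5.33]
```

Call:
step_arm:
  series:
    - {"x":-0.02,"y":-0.46,"z":-0.08,"twist":0,"jaw":1.9}
    - {"x":-0.07,"y":-1.17,"z":-0.22,"twist":0,"jaw":1.9}
    - {"x":-0.11,"y":-1.87,"z":-0.38,"twist":0,"jaw":1.9}
    - {"x":-0.15,"y":-2.57,"z":-0.57,"twist":0,"jaw":1.9}
    - {"x":-0.2,"y":-3.26,"z":-0.78,"twist":0,"jaw":1.9}
    - {"x":-0.24,"y":-3.94,"z":-1.02,"twist":0,"jaw":1.9}
    - {"x":-0.28,"y":-4.6,"z":-1.27,"twist":0,"jaw":1.9}
    - {"x":-0.32,"y":-5.2,"z":-1.53,"twist":0,"jaw":1.9}
    - {"x":-0.35,"y":-5.7,"z":-1.75,"twist":0,"jaw":1.9}
    - {"x":-0.36,"y":-5.93,"z":-1.86,"twist":0,"jaw":1.9}

```text
clock: 16.33
eef_pos: [0.5118, 0.0505, 0.2666]
tool_rot: [-0.487, 0.521, 0.483, 0.509]
ft_force: [0.1, -1.4, -1.1]
grip_width: 0.019
```

```bash
python3 st.py;  python3 - <<'E'
from look import *
from geo import *
snap('wrist','wrist12'); snap('scene','scene12')
s=cv2.imread('pics/scene12.png')[60:290,220:440]
cv2.imwrite('pics/c12.png',np.hstack([cv2.resize(s,(400,418)),cv2.resize(cv2.imread('pics/wrist12.png'),(400,418))]))
e=bot.get_obs()['eef_pos']
for th in list(range(64,46,-1)):
    t=np.radians(th); b=[-46,75-207*np.cos(t),96+207*np.sin(t)-15]
    print(th,np.round(b,1),((b2w(b)[0]-e)*100).round(2))
E
```

```text
t 16.33 tcp [0.5118 0.0505 0.2666] box [-46.2 -16.7 266.6] jawang 86.6 F [ 0.09 -1.35 -1.08] w 0.0190 q [ 0.11  0.27  0.13  1.44 -0.02  0.17]
64 [-46.  -15.7 267.1] [0.02 0.06 0.03]
63 [-46.  -19.  265.4] [-0.   -0.27 -0.13]
62 [-46.  -22.2 263.8] [-0.02 -0.59 -0.3 ]
61 [-46.  -25.4 262. ] [-0.04 -0.9  -0.47]
60 [-46.  -28.5 260.3] [-0.06 -1.22 -0.65]
59 [-46.  -31.6 258.4] [-0.08 -1.53 -0.84]
58 [-46.  -34.7 256.5] [-0.1  -1.83 -1.02]
57 [-46.  -37.7 254.6] [-0.12 -2.14 -1.22]
56 [-46.  -40.8 252.6] [-0.14 -2.44 -1.42]
55 [-46.  -43.7 250.6] [-0.16 -2.74 -1.62]
54 [-46.  -46.7 248.5] [-0.18 -3.03 -1.83]
53 [-46.  -49.6 246.3] [-0.19 -3.32 -2.05]
52 [-46.  -52.4 244.1] [-0.21 -3.61 -2.27]
51 [-46.  -55.3 241.9] [-0.23 -3.89 -2.49]
50 [-46.  -58.1 239.6] [-0.25 -4.17 -2.72]
49 [-46.  -60.8 237.2] [-0.26 -4.44 -2.96]
48 [-46.  -63.5 234.8] [-0.28 -4.71 -3.2 ]
47 [-46.  -66.2 232.4] [-0.3  -4.98 -3.44]
```

View pics/c12.png

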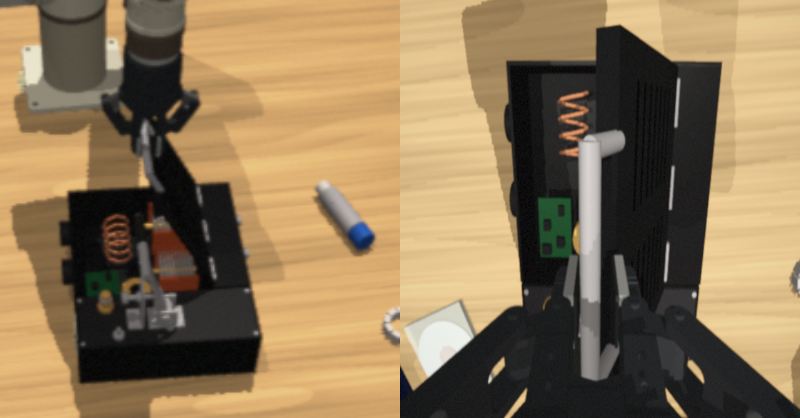

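Call:
step_arm:
  series:
    - {"x":0,"y":-0.27,"z":-0.13,"twist":0,"jaw":1.9}
    - {"x":-0.02,"y":-0.59,"z":-0.3,"twist":0,"jaw":1.9}
    - {"x":-0.04,"y":-0.9,"z":-0.47,"twist":0,"jaw":1.9}
    - {"x":-0.06,"y":-1.22,"z":-0.65,"twist":0,"jaw":1.9}
    - {"x":-0.08,"y":-1.53,"z":-0.84,"twist":0,"jaw":1.9}
    - {"x":-0.1,"y":-1.83,"z":-1.02,"twist":0,"jaw":1.9}
    - {"x":-0.12,"y":-2.1,"z":-1.2,"twist":0,"jaw":1.9}
    - {"x":-0.13,"y":-2.25,"z":-1.3,"twist":0,"jaw":1.9}
    - {"x":-0.14,"y":-2.4,"z":-1.4,"twist":0,"jaw":1.9}
    - {"x":-0.15,"y":-2.5,"z":-1.46,"twist":0,"jaw":1.9}

```text
clock: 17.27
eef_pos: [0.5103, 0.0256, 0.252]
tool_rot: [-0.487, 0.521, 0.483, 0.509]
ft_force: [-0.1, -2.3, -0.7]
grip_width: 0.0189
```

Call:
step_arm:
  series:
    - {"x":0,"y":-0.05,"z":-0.03,"twist":0,"jaw":1.9}
    - {"x":0,"y":-0.1,"z":-0.07,"twist":0,"jaw":1.9}
    - {"x":0,"y":-0.15,"z":-0.1,"twist":0,"jaw":1.9}
    - {"x":-0.02,"y":-0.2,"z":-0.14,"twist":0,"jaw":1.9}
    - {"x":-0.02,"y":-0.25,"z":-0.18,"twist":0,"jaw":1.9}
    - {"x":-0.02,"y":-0.3,"z":-0.22,"twist":0,"jaw":1.9}
    - {"x":-0.02,"y":-0.35,"z":-0.25,"twist":0,"jaw":1.9}
    - {"x":-0.02,"y":-0.4,"z":-0.29,"twist":0,"jaw":1.9}

```text
clock: 17.93
eef_pos: [0.5101, 0.0216, 0.2491]
tool_rot: [-0.487, 0.521, 0.483, 0.509]
ft_force: [-0.3, -1.2, -0.7]
grip_width: 0.019
```

```bash
python3 st.py
```

```text
t 17.93 tcp [0.5101 0.0216 0.2491] box [-46.1 -45.6 249.1] jawang 86.6 F [-0.32 -1.2  -0.67] w 0.0190 q [ 0.05  0.26  0.08  1.4  -0.02  0.11]
```

Call:
step_arm:
  series:
    - {"x":0,"y":-0.05,"z":-0.03,"twist":0,"jaw":1.9}
    - {"x":0,"y":-0.1,"z":-0.07,"twist":0,"jaw":1.9}
    - {"x":0,"y":-0.15,"z":-0.1,"twist":0,"jaw":1.9}
    - {"x":-0.02,"y":-0.2,"z":-0.14,"twist":0,"jaw":1.9}

```text
clock: 18.27
eef_pos: [0.5099, 0.0196, 0.2477]
tool_rot: [-0.487, 0.521, 0.483, 0.509]
ft_force: [0.0, -0.7, -0.9]
grip_width: 0.0191
```

Call:
step_arm:
  series:
    - {"x":0,"y":-0.05,"z":-0.03,"twist":0,"jaw":1.9}
    - {"x":0,"y":-0.1,"z":-0.07,"twist":0,"jaw":1.9}
    - {"x":0,"y":-0.15,"z":-0.1,"twist":0,"jaw":1.9}
    - {"x":-0.02,"y":-0.2,"z":-0.14,"twist":0,"jaw":1.9}

```text
clock: 18.6
eef_pos: [0.5099, 0.0175, 0.2463]
tool_rot: [-0.487, 0.521, 0.482, 0.509]
ft_force: [0.0, -1.8, -0.9]
grip_width: 0.0191
```

```bash
python3 st.py;  python3 - <<'E'
from look import *
from geo import *
snap('wrist','wrist13'); snap('scene','scene13')
s=cv2.imread('pics/scene13.png')[110:270,240:400]
cv2.imwrite('pics/c13.png',np.hstack([cv2.resize(s,(400,400)),cv2.resize(cv2.imread('pics/wrist13.png'),(400,400))]))
im,d,W=cloud('scene13','scene'); Bp=w2b(W)
m=(d>0)&(Bp[...,0]>20)&(Bp[...,0]<58)&(Bp[...,2]>180)&(Bp[...,2]<245)&(Bp[...,1]<60)&(Bp[...,1]>-60)
Q=Bp[m]; print(len(Q),Q.min(0),Q.max(0))
th=np.degrees(np.arctan2(Q[:,2]-96,75-Q[:,1])); print(np.percentile(th,[5,25,50,75,95]).round(1))
E
```

```text
t 18.60 tcp [0.5099 0.0175 0.2463] box [-46.1 -49.7 246.3] jawang 86.6 F [ 0.04 -1.78 -0.95] w 0.0191 q [ 0.04  0.26  0.07  1.39 -0.02  0.1 ]
253 [ 20.37219025 -43.77437587 180.00861705] [ 57.9902019   14.25772194 236.66394827]
[48.  51.2 52.4 52.9 53.4]
```

View pics/c13.png

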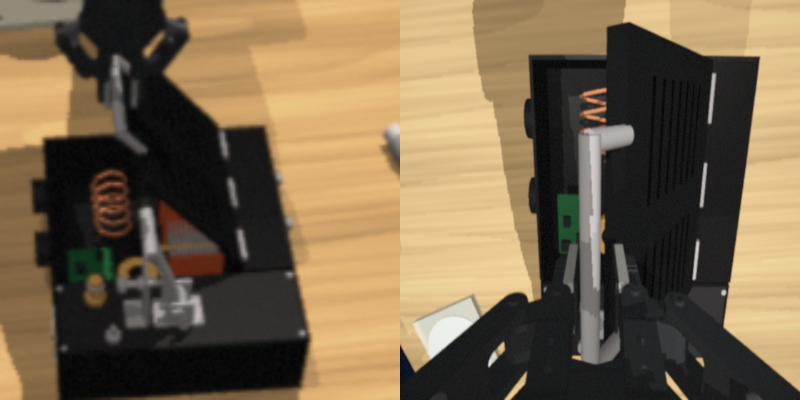

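Call:
step_arm:
  series:
    - {"x":0,"y":-0.05,"z":-0.04,"twist":0,"jaw":1.9}
    - {"x":0,"y":-0.1,"z":-0.08,"twist":0,"jaw":1.9}
    - {"x":0,"y":-0.15,"z":-0.12,"twist":0,"jaw":1.9}
    - {"x":-0.02,"y":-0.2,"z":-0.16,"twist":0,"jaw":1.9}

```text
clock: 19.03
eef_pos: [0.5097, 0.0154, 0.2446]
tool_rot: [-0.487, 0.521, 0.482, 0.509]
ft_force: [0.5, -1.6, -1.2]
grip_width: 0.0189
```

Call:
step_arm:
  series:
    - {"x":0,"y":-0.05,"z":-0.04,"twist":0,"jaw":1.9}
    - {"x":0,"y":-0.1,"z":-0.08,"twist":0,"jaw":1.9}
    - {"x":0,"y":-0.15,"z":-0.12,"twist":0,"jaw":1.9}
    - {"x":-0.02,"y":-0.2,"z":-0.16,"twist":0,"jaw":1.9}

```text
clock: 19.37
eef_pos: [0.5095, 0.0134, 0.2429]
tool_rot: [-0.487, 0.521, 0.482, 0.509]
ft_force: [0.4, -1.4, -1.1]
grip_width: 0.0188
```

Call:
step_arm:
  series:
    - {"x":0,"y":-0.05,"z":-0.04,"twist":0,"jaw":1.9}
    - {"x":0,"y":-0.1,"z":-0.08,"twist":0,"jaw":1.9}
    - {"x":0,"y":-0.15,"z":-0.12,"twist":0,"jaw":1.9}
    - {"x":-0.02,"y":-0.2,"z":-0.16,"twist":0,"jaw":1.9}

```text
clock: 19.7
eef_pos: [0.5096, 0.0116, 0.2415]
tool_rot: [-0.487, 0.52, 0.482, 0.509]
ft_force: [0.7, 0.2, -0.3]
grip_width: 0.0189
```

```bash
cat > chk.py <<'E'
from look import *
from geo import *
import sys
n=sys.argv[1]
snap('wrist','wrist'+n); snap('scene','scene'+n)
s=cv2.imread(f'pics/scene{n}.png')[110:270,240:400]
cv2.imwrite(f'pics/c{n}.png',np.hstack([cv2.resize(s,(400,400)),cv2.resize(cv2.imread(f'pics/wrist{n}.png'),(400,400))]))
im,d,W=cloud('scene'+n,'scene'); Bp=w2b(W)
m=(d>0)&(Bp[...,0]>20)&(Bp[...,0]<58)&(Bp[...,2]>180)&(Bp[...,2]<245)&(Bp[...,1]<60)&(Bp[...,1]>-60)
Q=Bp[m]; th=np.degrees(np.arctan2(Q[:,2]-96,75-Q[:,1])); print(len(Q),np.percentile(th,[5,25,50,75,95]).round(1))
m=(d>0)&(Bp[...,0]>122)&(Bp[...,0]<140)&(Bp[...,1]>-60)&(Bp[...,1]<0)&(Bp[...,2]>185)&(Bp[...,2]<230)
Q=Bp[m];print('crossbar',len(Q),np.median(Q,0).round(1),Q.min(0).round(1),Q.max(0).round(1))
E
python3 st.py; python3 chk.py 14
```

```text
t 19.70 tcp [0.5096 0.0116 0.2415] box [-46.  -55.7 241.5] jawang 86.6 F [ 0.71  0.22 -0.26] w 0.0189 q [ 0.03  0.26  0.06  1.38 -0.02  0.09]
253 [46.6 49.6 50.8 51.2 51.7]
crossbar 36 [129.9 -34.7 216.4] [122.9 -40.  206.6] [133.6 -27.3 220.7]
```

View pics/c14.png

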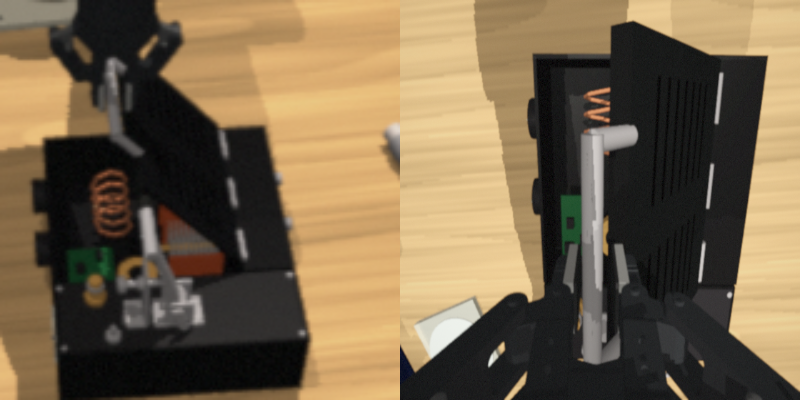

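Call:
step_arm:
  series:
    - {"x":0,"y":-0.05,"z":0,"twist":0,"jaw":1.9}
    - {"x":0,"y":-0.1,"z":0,"twist":0,"jaw":1.9}
    - {"x":0,"y":-0.15,"z":0,"twist":0,"jaw":1.9}
    - {"x":-0.02,"y":-0.2,"z":0,"twist":0,"jaw":1.9}

```text
clock: 20.13
eef_pos: [0.5092, 0.0094, 0.2414]
tool_rot: [-0.487, 0.52, 0.482, 0.509]
ft_force: [-0.9, -0.3, -0.6]
grip_width: 0.0189
```

```bash
python3 st.py; python3 chk.py 15
```

```text
t 20.13 tcp [0.5092 0.0094 0.2414] box [-46.2 -57.8 241.4] jawang 86.6 F [-0.94 -0.33 -0.6 ] w 0.0189 q [ 0.03  0.26  0.06  1.38 -0.02  0.09]
248 [46.5 49.7 50.8 51.2 52. ]
crossbar 35 [129.5 -33.1 215.1] [122.3 -40.4 204.5] [134.6 -27.1 223.2]
```

View pics/wrist15.png

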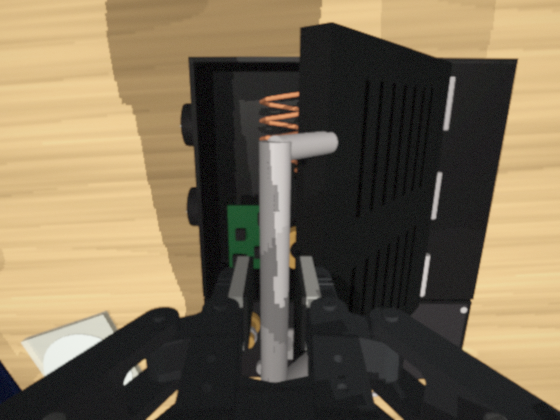

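Call:
step_arm:
  series:
    - {"x":0,"y":0,"z":0,"twist":0,"jaw":2.5}
    - {"x":0,"y":0,"z":0,"twist":0,"jaw":2.8}
    - {"x":0,"y":0,"z":0.5,"twist":0,"jaw":2.8}
    - {"x":0,"y":0,"z":1.5,"twist":0,"jaw":2.8}
    - {"x":0,"y":0,"z":3,"twist":0,"jaw":2.8}
    - {"x":0,"y":0,"z":5,"twist":0,"jaw":2.8}
    - {"x":0,"y":0,"z":8,"twist":0,"jaw":2.8}
    - {"x":0,"y":0,"z":10,"twist":0,"jaw":2.8}
    - {"x":0,"y":0,"z":10,"twist":0,"jaw":2.8}

```text
clock: 20.98
eef_pos: [0.5111, 0.0094, 0.3474]
tool_rot: [-0.49, 0.518, 0.48, 0.512]
ft_force: [0.9, 0.2, 1.2]
grip_width: 0.0281
```

```bash
python3 st.py; python3 chk.py 16
```

```text
t 20.98 tcp [0.5111 0.0094 0.3474] box [-44.3 -57.7 347.4] jawang 86.6 F [0.91 0.2  1.19] w 0.0281 q [ 0.03  0.25  0.31  1.63 -0.02  0.09]
245 [46.6 49.8 50.9 51.3 51.9]
crossbar 35 [129.8 -34.6 216.5] [122.7 -40.2 204.1] [134.3 -27.1 220.8]
```

View pics/c16.png

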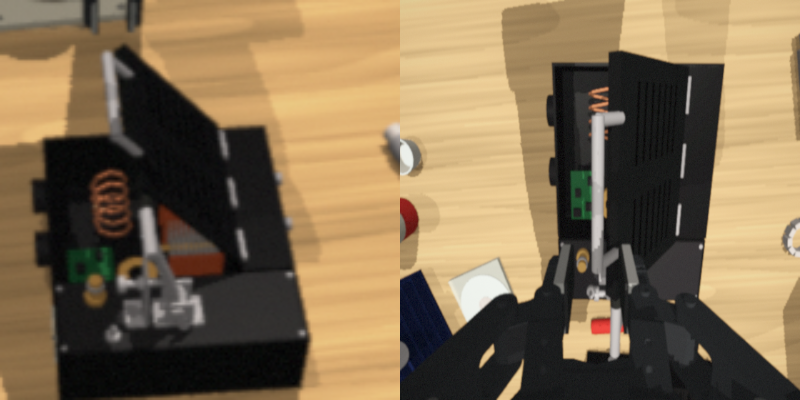

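Call:
step_arm:
  series:
    - {"x":0,"y":0,"z":0,"twist":0,"jaw":2.8}
    - {"x":0,"y":0,"z":0,"twist":0,"jaw":2.8}
    - {"x":0,"y":0,"z":0,"twist":0,"jaw":2.8}
    - {"x":0,"y":0,"z":0,"twist":0,"jaw":2.8}

```text
clock: 21.42
eef_pos: [0.5094, 0.0094, 0.3422]
tool_rot: [-0.488, 0.52, 0.482, 0.509]
ft_force: [-0.6, -0.3, -0.1]
grip_width: 0.0279
```

```bash
python3 chk.py 17; python3 -c "
from workcell import bot
print(bot.job_done())"
```

```text
248 [46.5 49.8 50.8 51.3 51.8]
crossbar 36 [130.1 -33.9 215.7] [123.3 -39.9 204.7] [134.  -27.3 221.6]
the job is handed in; nothing more can be done
None
```

I pushed the prop leg home against its screw with the cover still leaning back, then lowered the cover onto the crossbar and let go. The job was handed in at about 21.5 s, and no verdict was reported.

- **Leg:** The push ended at about 5–6 N and the leg stopped about 18° past upright. The screw tip measured beforehand predicted about 19°.
- **Cover:** I brought it forward with the handle loosely held between the fingers and moved about 0.5 mm per row at the end. The force on the finger went from about −1.5 N to zero as the crossbar took the load.
- **Last checks:** The cover stayed at about 50.8° before and after release, against about 50° predicted. The crossbar did not move and the gripper is about 7 cm clear of the handle. I have no direct reading of the force between leg and stop at rest. By my estimate the cover presses the leg forward with about 3 N, more than its 1–2 N pivot friction.
- **What went wrong:** My first push, made with the jaws across the crossbar, caught on a finger knuckle. The reading at the end of that call was about 13 N, close to the 14 N limit, and the force was not read between rows. I backed off, turned the gripper 90° and pushed again; the leg and its screw had not moved. I took no separate measurement of the surrounding objects, but nothing looked displaced in the pictures I viewed.

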